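Get the salinity meter out from behind the filter cartridges

ROBOT

A 7-joint arm with a two-finger parallel gripper is mounted at the origin on the work surface. World frame = base frame: x ahead of the robot, y to its left, z up, the work surface at z = 0. Lengths are in mm, angles in degrees, forces in N, time in s.
With the tool pointing down it reaches from about 400 to 875 mm from the base axis. Payload 6.5 kg.
Tool frame: the origin (TCP) lies midway between the tips of the shut fingers; the grasp point (between the pads) lies 19 mm behind it; z points along the fingers, y is the direction in which the jaws open and shut (so a half turn about z gives the same grasp; the last joint's range is limited). The gripper opens to 85 mm and grips with 20 to 120 N. Pads are 22 mm wide; open, the fingers measure 114 mm over their backs; the gripper's body (76 mm by 85 mm) begins 54 mm behind the grasp point. The pads swing forward as they close: fully open they stand 13 mm farther back than shut.
Start: joints at [-67.219, 30.733, -0.252, 88.115, 0.149, 61.152, -4.079], TCP at [290.772, 581.328, 231.29] pointing down, gripper open.
Joint ranges: [-154.64, 154.64], [-21.42, 123.67], [-72.66, 72.17], [13.99, 137.28], [-74.86, 254.86], [10.95, 109.41], [-158.01, 158.01]. Speed limits (degrees/s): [136.94, 136.94, 180, 180, 180, 180, 180].

INTERFACE

Orientations are given as a 3x3 rotation matrix whose columns are the frame's x, y, z axes.
In Python, from plant import * gives the robot as it stands.
- The arm moves only by the tool send_rows, never from a script. Its argument "series" is a list of rows, each an object of numbers: "dx", "dy", "dz": the shift along the tool's x, y, z in m; "twist": the turn about the tool's z in rad; "hand": the closure, from 0 (fully open) to 1 (shut). A call has 1 to 10 rows; each row shifts and turns the commanded pose from where the row before left it, along the tool's axes as they then stand; what a row does not reach is not made up. A row lasts 1/12 s, in which the tool goes at most 41.7 mm and 7.16 degrees, less where a joint would pass 70% of its speed; a pose out of reach is approached as far as the arm can. A call is refused whole if a number of a shift passes 0.0417 or a number of a turn 0.125, either way. A call with a gripper value outside its range is refused whole. The fingers move at their own pace and stop on an object; "grip_force" is the grip in N (left out, the last holds). Time passes only in rows, so rows that do not move let the fingers close. It gives the time, the measured TCP pose, the force and the opening at its end, in the units of the state.
- get_state(): the state, without advancing time (a new reading comes with each control period).
- read_camera(name): name is "scene" or "top" or "wrist"; returns a dict with "color" (480x640x3 uint8, blue, green, red), "mtx" (3x3 intrinsics, pixels), "dist_coeffs" ([k1, k2, p1, p2, k3] as OpenCV has them; the pictures are not rectified), "R" (3x3) and "t" (3): a world point X has camera coordinates R X + t; the wrist camera has in their place "mount" (4x4, takes a point from camera to tool coordinates, whose origin is the TCP and whose axes are the flange's). Camera axes: x right, y down, z forward; pixel columns grow to the right and rows downward; lengths in mm; the calibration is good to about 2 mm. A picture is of the moment at which its call begins: read the wrist's pose just before it. There is no depth.
- job_done(): hands the job in, once; it reports no verdict.
The state is a dict: "t": time; "q": joint angles; "qvel": joint speeds; "tau": joint torques, N m; "ee_pos": TCP position; "orientation": TCP orientation; "contact_force": force on the tool from outside, world axes, zero at the start; "ft_torque": the same for the moment, N m; "width": finger opening in mm.
Only numpy, scipy, OpenCV 4.12 (cv2) and the standard library are available. Lean on these libraries where they do the work, as an engineer would, in place of code of your own. Each camera call takes 0.05 s, during which the arm holds its last target.

TASK

First clear the blue and the orange filter cartridges from in front of the meter case and stand both on the black side mat. Then swing the case's clear lid up past its balance point so that it stays open by itself, lift out the yellow meter and lay it flat, display up, in the white cradle between the blue cheeks and the end stops. Finally put both cartridges back, each standing upright in the middle of the round mat of its own colour; never tip a cartridge over, and leave the case open.

Things in the scene. Friction and masses are not known exactly. Their poses are not given: they have to be found in the camera images.
- blue_cart_center (a point): blue filter cartridge: upright white pleated cylinder with blue end caps, 50 mm in diameter, 70 mm tall, 0.22 kg, free to grasp anywhere round its side. This point is its centre, 35 mm above its underside; z is its upward axis. It starts upright on one of the two round mats, not always the one of its colour. (A similar green-capped one takes no part.)
- orange_cart_center (a point): orange filter cartridge: upright white pleated cylinder with orange end caps, 50 mm in diameter, 70 mm tall, 0.22 kg, free to grasp anywhere round its side. This point is its centre, 35 mm above its underside; z is its upward axis. It starts upright on one of the two round mats, not always the one of its colour. (A similar green-capped one takes no part.)
- blue_mat: blue round flat mat fixed to the bench in front of the case, 84 mm in diameter, 4 mm thick: the home of the blue cartridge. Origin: centre of its underside, at bench height.
- orange_mat: orange round flat mat fixed to the bench in front of the case, 84 mm in diameter, 4 mm thick: the home of the orange cartridge. Origin: centre of its underside, at bench height.
- side_mat: black rectangular rubber mat with two thin grey lines, 200 mm (its x) by 130 mm (its y), 4 mm thick, flat, no rim, fixed to the bench on the left or the right side: the side area for both cartridges. Origin: centre of its underside, at bench height.
- lid (a joint): hinge angle of the case's lid, rad: 0 shut, grows as its front edge swings up and over to the far side, 1.9 at the stop. The hinge is free: below about 1.4 the lid falls shut, beyond it falls open to the stop and stays. The lid is a clear panel in a blue frame, 120 mm (front to back) by 200 mm, 8 mm thick, 0.18 kg.
- lid_handle (a point): centre of the black pull on the lid, mid front edge: a disc 24 mm in diameter, axis along the hinge, 18 mm wide, on a stem. Held from above on its flat faces (fingers closing along the hinge) it turns in the grip. With the lid shut it is 26 mm above the lid's top, 90.5 mm above the bench. Axes turn with the lid: x front to hinge, y along it. Hinge line: 107 mm along +x, 34 mm along -z from here.
- lid_hinge (a point): middle of the hinge line, on the far top edge of the grey case fixed to the bench, 56.5 mm above the bench; axes as those of the handle. The case is an open box 120 mm (front to back) by 200 mm (along the hinge) by 56 mm tall, walls 5 mm; its centre lies 60 mm from the hinge line towards the pull.
- meter_center (a point): yellow pen meter, black display, grey cap: a bar 150 mm long (its y), 28 wide (its x), 30 tall, 0.12 kg. It lies along the hinge line in the case, seen through the lid, on foam pads 15 mm high that leave the middle 75 mm of the case free for fingers down to the floor (5 mm above the bench). This point is its centre, 35 mm above the bench at the start; z points up out of the display.
- cradle: white cradle fixed on the side opposite the side mat; the meter lies along its x, either way round. Two saddles, centred 50 mm either side of the middle, 20 mm long, carry the meter 22 mm above the bench (its centre at 37 mm). Blue cheeks 52 mm apart rise 12 mm above the saddles; end stops 172 mm apart, 34 mm tall. The 80 mm between the saddles is free for fingers. Origin: underside centre; z up.

How it is judged:
By the outcome, as a careful person would: the job done as asked, in the order asked, and still so for the second after the job is handed in, with the robot touching nothing.
It also fails if it takes over 131 s, if anything falls off the work surface, if the arm or the gripper's body presses on something with over 40 N, if the wrist force passes 120 N, or if a joint passes its speed limit or range.

## Working session

There is one attempt and no reset: what is moved stays moved. The work goes in short steps, Python scripts to look and compute and a tool call to move; the robot and the scene stay as the last step left them, time stands still between calls to the robot, and variables do not carry over. Pictures are saved under pics/ and viewed, and the job is handed in when it is done.

Besides the shell and the picture viewer there is one more tool, called after ">>>" as a command line: name --argument value ..., lists and objects as JSON in quotes. send_rows: Moves the arm, as the interface text tells. Its arguments: {"type":"object","properties":{"series":{"type":"array","items":{"type":"object","properties":{"dx":{"type":"number"},"dy":{"type":"number"},"dz":{"type":"number"},"twist":{"type":"number"},"hand":{"type":"number"}}}},"grip_force":{"type":"number"}},"required":["series"]}

```bash
ls; mkdir -p pics; python3 - <<'E'
from plant import *
import cv2
s=get_state();print({k:s[k] for k in('t','ee_pos','orientation','contact_force','width')})
for n in('scene','top','wrist'):
    c=read_camera(n);cv2.imwrite(f'pics/{n}0.png',c['color'])
    print(n,c['mtx'],c['dist_coeffs'],c.get('R'),c.get('t'),c.get('mount'))
E
```

```text
pics
{'t': 0.0, 'ee_pos': array([290.49926473, 580.77347216, 230.37957892]), 'orientation': array([[-8.94401788e-01,  4.47263886e-01, -6.76805927e-04],
       [ 4.47264382e-01,  8.94400327e-01, -1.62082113e-03],
       [-1.19599315e-04, -1.75237650e-03, -9.99998457e-01]]), 'contact_force': array([-0.16437265,  0.20751763, -0.83491214]), 'width': 85.7052033170493}
scene [[560.3622052    0.         325.51645801]
 [  0.         560.3622052  241.62241774]
 [  0.           0.           1.        ]] [0.0505001 0.        0.        0.        0.       ] [[-0.76795744  0.64043099 -0.0094616 ]
 [ 0.34658991  0.4030917  -0.84699027]
 [-0.53862492 -0.65373178 -0.53152418]] [ 431.31664571 -104.91463893 1512.26145746] None
top [[537.09967651   0.         317.17033615]
 [  0.         537.09967651 227.05603474]
 [  0.           0.           1.        ]] [-0.08291994  0.          0.          0.          0.        ] [[ 0.12493501 -0.99215704 -0.00395573]
 [-0.96738806 -0.12092866 -0.2225682 ]
 [ 0.22034424  0.03163328 -0.9749091 ]] [ -54.32149983  572.11150777 1110.1734783 ] None
wrist [[373.58388701   0.         318.51533277]
 [  0.         373.58388701 239.71118134]
 [  0.           0.           1.        ]] [-0.03683519  0.          0.          0.          0.        ] None None [[ 3.25468201e-04 -9.64139814e-01 -2.65394638e-01  6.73825898e+01]
 [ 9.99999943e-01  3.36558183e-04  3.68899271e-06 -7.65809573e-02]
 [ 8.57640325e-05 -2.65394624e-01  9.64139868e-01 -1.43049945e+02]
 [ 0.00000000e+00  0.00000000e+00  0.00000000e+00  1.00000000e+00]]
```

View pics/scene0.png

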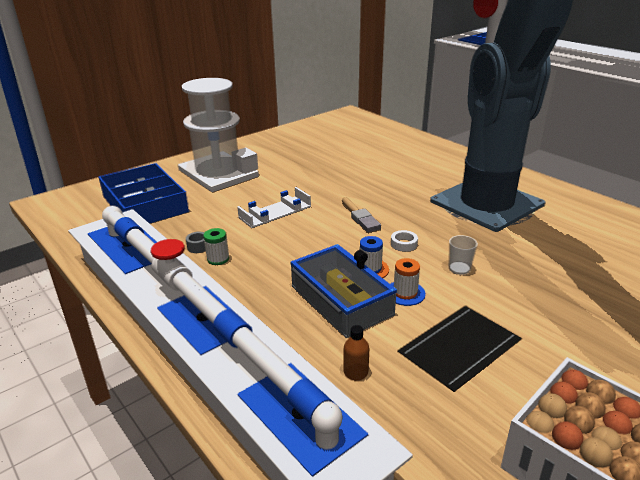

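View pics/top0.png

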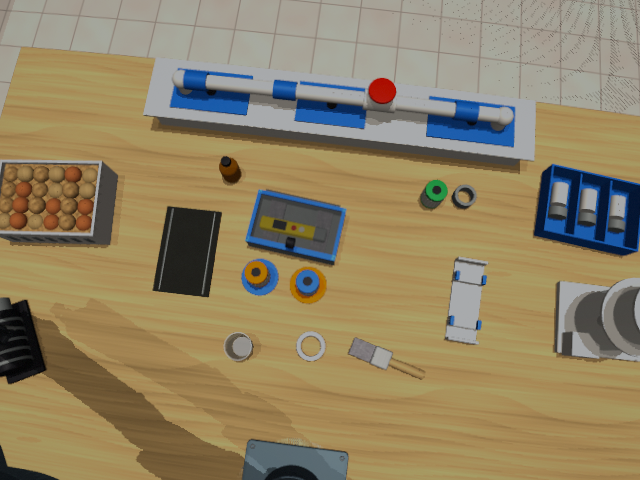

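View pics/wrist0.png

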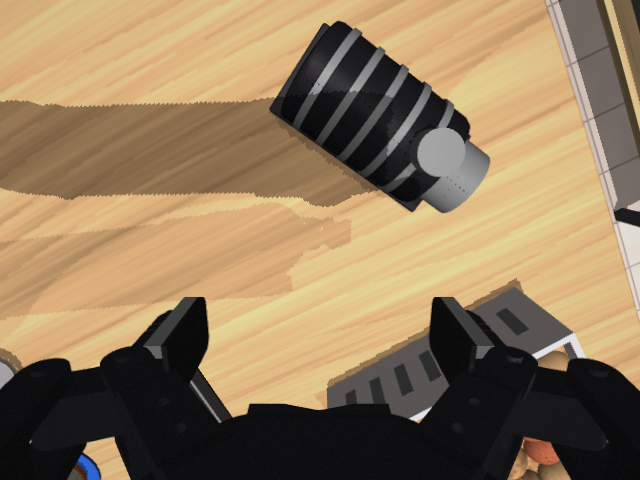

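The cartridges stand on each other's mats: the orange one is on the blue mat at top (256,275), the blue one on the orange mat at (308,283). The side mat is at (188,251) and the cradle at (466,300). Next I'll zoom in for measurements.

```bash
cat > h.py <<'E'
from plant import *
import cv2,numpy as np
def cam(n):
    s=get_state(); c=read_camera(n)
    if n=='wrist':
        T=np.eye(4);T[:3,:3]=s['orientation'];T[:3,3]=s['ee_pos'];M=np.linalg.inv(T@c['mount']);c['R']=M[:3,:3];c['t']=M[:3,3]
    return c
def w2p(c,X):
    p,_=cv2.projectPoints(np.array(X,float).reshape(-1,1,3),cv2.Rodrigues(np.array(c['R']))[0],np.array(c['t'],float),c['mtx'],c['dist_coeffs']);return p[:,0]
def p2w(c,uv,z):
    u=cv2.undistortPoints(np.array(uv,float).reshape(-1,1,2),c['mtx'],c['dist_coeffs'])[:,0]
    R=np.array(c['R']);C=-R.T@c['t'];d=np.c_[u,np.ones(len(u))]@R
    return C+d*((z-C[2])/d[:,2])[:,None]
E
python3 - <<'E'
from h import *
c=cam('top')
i=c['color']
cv2.imwrite('pics/tz.png',cv2.resize(i[170:320,150:350],None,fx=4,fy=4,interpolation=cv2.INTER_CUBIC))
cv2.imwrite('pics/tc.png',cv2.resize(i[245:355,430:500],None,fx=5,fy=5,interpolation=cv2.INTER_CUBIC))
c=cam('scene');i=c['color']
cv2.imwrite('pics/sz.png',cv2.resize(i[220:400,270:530],None,fx=3,fy=3,interpolation=cv2.INTER_CUBIC))
E
```

```text
(no output)
```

View pics/tz.png

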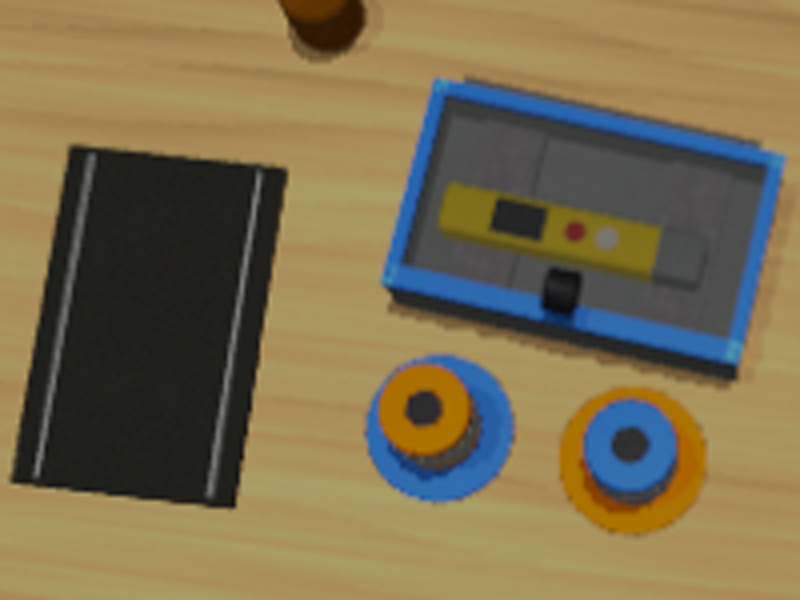

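View pics/tc.png

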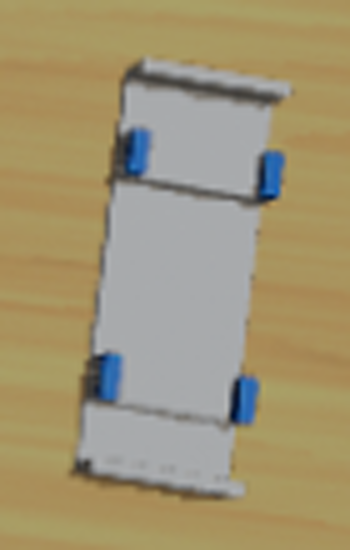

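View pics/sz.png

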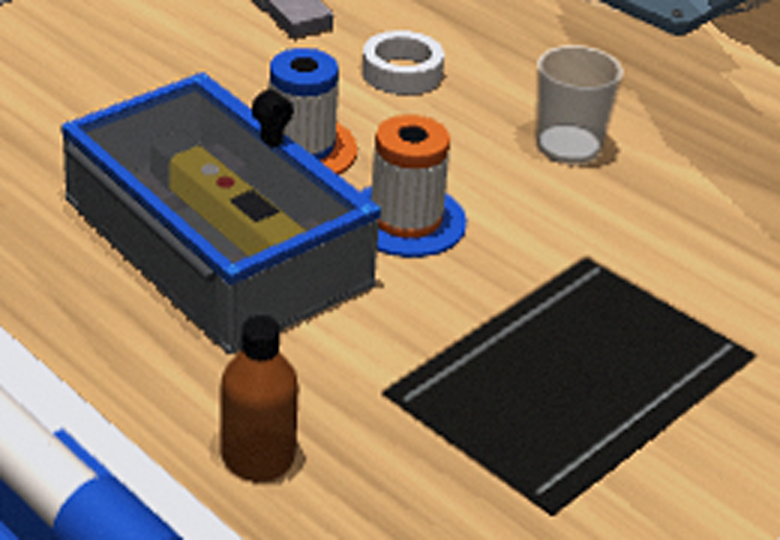

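```bash
cat > m.py <<'E'
from h import *
c=cam('top')
f=lambda *a:[[150+(u+.5)/4-.5,170+(v+.5)/4-.5] for u,v in a]
g=lambda *a:[[430+(u+.5)/5-.5,245+(v+.5)/5-.5] for u,v in a]
np.set_printoptions(precision=1,suppress=True)
print('side',p2w(c,f((72,146),(287,170),(235,507),(12,483)),4))
print('bmat',p2w(c,f((366,428),(514,428),(440,354),(440,502)),4))
print('omat',p2w(c,f((560,460),(706,460),(633,387),(633,535)),4))
print('ocart',p2w(c,f((426,411),),74),'bcart',p2w(c,f((631,445),),74))
print('lid corners TL TR BR BL',p2w(c,f((435,80),(784,156),(738,362),(386,286)),64.5))
print('handle top',p2w(c,f((562,290),),95))
print('meter ends',p2w(c,f((441,210),(707,262)),50), p2w(c,f((572,236),),50))
print('cheeks',p2w(c,g((138,152),(272,175),(109,377),(245,401)),30))
print('stops top',p2w(c,g((138,65),(290,92),(82,468),(243,490)),34))
s=cam('scene')
k=lambda *a:[[270+(u+.5)/3-.5,220+(v+.5)/3-.5] for u,v in a]
print('scene ocart',p2w(s,k((412,138),),74),'b',p2w(s,k((304,66),),74))
print('handle',p2w(s,k((271,106),),95))
print('side',p2w(s,k((588,257),(755,354),(553,515),(384,393)),4))
print('lid',p2w(s,k((200,74),(379,209),(232,275),(64,127)),64.5))
E
python3 m.py
```

```text
side [[594.5 373.    4. ]
 [595.8 244.7   4. ]
 [399.1 242.1   4. ]
 [395.9 370.7   4. ]]
bmat [[452.7 175.5   4. ]
 [463.2  92.4   4. ]
 [499.9 140.2   4. ]
 [416.7 127.8   4. ]]
omat [[448.5  64.2   4. ]
 [458.8 -17.3   4. ]
 [494.8  28.8   4. ]
 [412.   18.    4. ]]
ocart [[457.8 133.8  74. ]] bcart [[453.5  23.   74. ]]
lid corners TL TR BR BL [[643.  157.9  64.5]
 [623.5 -39.7  64.5]
 [506.3 -28.1  64.5]
 [524.  166.9  64.5]]
handle top [[528.  69.  95.]]
meter ends [[573.  145.5  50. ]
 [562.1  -4.6  50. ]] [[567.4  71.3  50. ]]
cheeks [[ 512.5 -303.5   30. ]
 [ 509.4 -364.    30. ]
 [ 412.2 -298.    30. ]
 [ 408.8 -358.4   30. ]]
stops top [[ 550.7 -299.8   34. ]
 [ 546.9 -368.7   34. ]
 [ 371.6 -288.4   34. ]
 [ 370.3 -359.    34. ]]
scene ocart [[462.2 138.8  74. ]] b [[454.1  25.6  74. ]]
handle [[529.6  71.5  95. ]]
side [[398.  245.5   4. ]
 [396.4 372.3   4. ]
 [596.2 376.9   4. ]
 [597.5 248.7   4. ]]
lid [[508.1 -26.4  64.5]
 [526.7 171.3  64.5]
 [642.9 159.8  64.5]
 [624.3 -35.9  64.5]]
```

```bash
cat > pl.py <<'E'
from h import *
import sys,math
def plan(x,y,z,yaw,n,p=None,yw=None,pr=True):
    s=get_state()
    if p is None:
        p=s['ee_pos'];R=s['orientation'];yw=math.degrees(math.atan2(R[1,1],R[0,1]))
    dy=(yaw-yw+90)%180-90
    print('from',np.round(p,1),round(yw,2),'dyaw',round(dy,1))
    d=(np.array([x,y,z])-p)/n
    for i in range(n):
        a=math.radians(yw+dy*i/n)
        Y=np.array([math.cos(a),math.sin(a)]);X=np.array([-Y[1],Y[0]]) # x=y cross z(down)
        X=np.array([-math.sin(a),math.cos(a)])
        print('dx %.4f dy %.4f dz %.4f tw %.4f'%(d[:2]@X/1e3,d[:2]@Y/1e3,-d[2]/1e3,-math.radians(dy/n)))
if __name__=='__main__':
    a=list(map(float,sys.argv[1:]));plan(*a[:4],int(a[4]))
E
python3 pl.py 459 135 170 84.4 18
```

```text
from [290.7 581.2 231.1] 63.43 dyaw 21.0
dx -0.0194 dy -0.0180 dz 0.0034 tw -0.0203
dx -0.0191 dy -0.0184 dz 0.0034 tw -0.0203
dx -0.0187 dy -0.0188 dz 0.0034 tw -0.0203
dx -0.0183 dy -0.0191 dz 0.0034 tw -0.0203
dx -0.0179 dy -0.0195 dz 0.0034 tw -0.0203
dx -0.0175 dy -0.0199 dz 0.0034 tw -0.0203
dx -0.0171 dy -0.0202 dz 0.0034 tw -0.0203
dx -0.0167 dy -0.0206 dz 0.0034 tw -0.0203
dx -0.0163 dy -0.0209 dz 0.0034 tw -0.0203
dx -0.0159 dy -0.0212 dz 0.0034 tw -0.0203
dx -0.0154 dy -0.0215 dz 0.0034 tw -0.0203
dx -0.0150 dy -0.0219 dz 0.0034 tw -0.0203
dx -0.0145 dy -0.0222 dz 0.0034 tw -0.0203
dx -0.0141 dy -0.0224 dz 0.0034 tw -0.0203
dx -0.0136 dy -0.0227 dz 0.0034 tw -0.0203
dx -0.0131 dy -0.0230 dz 0.0034 tw -0.0203
dx -0.0127 dy -0.0233 dz 0.0034 tw -0.0203
dx -0.0122 dy -0.0235 dz 0.0034 tw -0.0203
```

>>> send_rows --series '[{"dx": -0.019, "dy": -0.018, "dz": 0.003, "twist": -0.02}, {"dx": -0.019, "dy": -0.018, "dz": 0.003, "twist": -0.02}, {"dx": -0.019, "dy": -0.019, "dz": 0.003, "twist": -0.02}, {"dx": -0.018, "dy": -0.019, "dz": 0.003, "twist": -0.02}, {"dx": -0.018, "dy": -0.02, "dz": 0.003, "twist": -0.02}, {"dx": -0.018, "dy": -0.02, "dz": 0.003, "twist": -0.02}, {"dx": -0.017, "dy": -0.02, "dz": 0.003, "twist": -0.02}, {"dx": -0.017, "dy": -0.021, "dz": 0.003, "twist": -0.02}, {"dx": -0.016, "dy": -0.021, "dz": 0.003, "twist": -0.02}, {"dx": -0.016, "dy": -0.021, "dz": 0.003, "twist": -0.02}]' --grip_force 40

```text
invalid input at $.series[0]: expected keys dx, dy, dz, twist, hand
```

>>> send_rows --series '[{"dx": -0.015, "dy": -0.022, "dz": 0.003, "twist": -0.02}, {"dx": -0.015, "dy": -0.022, "dz": 0.003, "twist": -0.02}, {"dx": -0.014, "dy": -0.022, "dz": 0.003, "twist": -0.02}, {"dx": -0.014, "dy": -0.023, "dz": 0.003, "twist": -0.02}, {"dx": -0.014, "dy": -0.023, "dz": 0.003, "twist": -0.02}, {"dx": -0.013, "dy": -0.023, "dz": 0.003, "twist": -0.02}, {"dx": -0.013, "dy": -0.023, "dz": 0.003, "twist": -0.02}, {"dx": -0.012, "dy": -0.023, "dz": 0.003, "twist": -0.02}, {}]'

```text
invalid input at $.series[0]: expected keys dx, dy, dz, twist, hand
```

```bash
cat > look.py <<'E'
from h import *
import sys
n=sys.argv[1];c=cam(n);i=c['color'];cv2.imwrite(sys.argv[2],i);np.savez('last_'+n,**c);s=get_state();print(s['t'],np.round(s['ee_pos'],1),np.round(s['contact_force'],1),s['width'])
E
python3 look.py wrist pics/w1.png;python3 pl.py 459 135 30 84.4 10
```

```text
0.4 [290.7 581.3 231.2] [-0.2 -0.7  0.6] 85.52531237277327
from [290.7 581.3 231.2] 63.43 dyaw 21.0
dx -0.0350 dy -0.0324 dz 0.0201 tw -0.0366
dx -0.0338 dy -0.0336 dz 0.0201 tw -0.0366
dx -0.0326 dy -0.0349 dz 0.0201 tw -0.0366
dx -0.0313 dy -0.0360 dz 0.0201 tw -0.0366
dx -0.0299 dy -0.0371 dz 0.0201 tw -0.0366
dx -0.0285 dy -0.0382 dz 0.0201 tw -0.0366
dx -0.0271 dy -0.0392 dz 0.0201 tw -0.0366
dx -0.0257 dy -0.0402 dz 0.0201 tw -0.0366
dx -0.0242 dy -0.0411 dz 0.0201 tw -0.0366
dx -0.0227 dy -0.0420 dz 0.0201 tw -0.0366
```

View pics/w1.png

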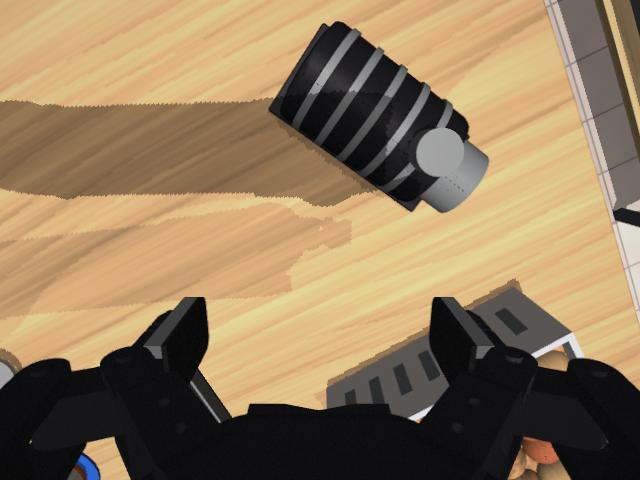

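>>> send_rows --series '[{"dx": -0.019, "dy": -0.018, "dz": 0.003, "twist": -0.02, "hand": 0}, {"dx": -0.019, "dy": -0.018, "dz": 0.003, "twist": -0.02, "hand": 0}, {"dx": -0.019, "dy": -0.019, "dz": 0.003, "twist": -0.02, "hand": 0}, {"dx": -0.018, "dy": -0.019, "dz": 0.003, "twist": -0.02, "hand": 0}, {"dx": -0.018, "dy": -0.02, "dz": 0.003, "twist": -0.02, "hand": 0}, {"dx": -0.018, "dy": -0.02, "dz": 0.003, "twist": -0.02, "hand": 0}, {"dx": -0.017, "dy": -0.02, "dz": 0.003, "twist": -0.02, "hand": 0}, {"dx": -0.017, "dy": -0.021, "dz": 0.003, "twist": -0.02, "hand": 0}, {"dx": -0.016, "dy": -0.021, "dz": 0.003, "twist": -0.02, "hand": 0}, {"dx": -0.016, "dy": -0.021, "dz": 0.003, "twist": -0.02, "hand": 0}]' --grip_force 40

```text
t: 1.23
ee_pos: [384.1, 331.7, 201.3]
orientation: [[-0.966, 0.26, 0.0], [0.26, 0.966, 0.0], [-0.0, 0.0, -1.0]]
contact_force: [0.6, -0.2, 0.6]
width: 85.4
```

>>> send_rows --series '[{"dx": -0.015, "dy": -0.022, "dz": 0.003, "twist": -0.02, "hand": 0}, {"dx": -0.015, "dy": -0.022, "dz": 0.003, "twist": -0.02, "hand": 0}, {"dx": -0.014, "dy": -0.022, "dz": 0.003, "twist": -0.02, "hand": 0}, {"dx": -0.014, "dy": -0.023, "dz": 0.003, "twist": -0.02, "hand": 0}, {"dx": -0.014, "dy": -0.023, "dz": 0.003, "twist": -0.02, "hand": 0}, {"dx": -0.013, "dy": -0.023, "dz": 0.003, "twist": -0.02, "hand": 0}, {"dx": -0.013, "dy": -0.023, "dz": 0.003, "twist": -0.02, "hand": 0}, {"dx": -0.012, "dy": -0.023, "dz": 0.003, "twist": -0.02, "hand": 0}, {"dx": 0, "dy": 0, "dz": 0, "twist": 0, "hand": 0}]'

```text
t: 1.98
ee_pos: [458.4, 128.3, 177.1]
orientation: [[-0.994, 0.11, 0.0], [0.11, 0.994, -0.003], [-0.001, -0.003, -1.0]]
contact_force: [0.4, 0.5, 0.2]
width: 85.3
```

```bash
python3 look.py wrist pics/w1.png;python3 pl.py 459 135 30 84.4 10
```

```text
2.0333 [457.7 131.1 177.2] [-0.4  0.4  0.1] 85.57863852255595
from [457.7 131.1 177.2] 83.75 dyaw 0.6
dx -0.0001 dy 0.0004 dz 0.0147 tw -0.0011
dx -0.0001 dy 0.0004 dz 0.0147 tw -0.0011
dx -0.0001 dy 0.0004 dz 0.0147 tw -0.0011
dx -0.0001 dy 0.0004 dz 0.0147 tw -0.0011
dx -0.0001 dy 0.0004 dz 0.0147 tw -0.0011
dx -0.0001 dy 0.0004 dz 0.0147 tw -0.0011
dx -0.0001 dy 0.0004 dz 0.0147 tw -0.0011
dx -0.0001 dy 0.0004 dz 0.0147 tw -0.0011
dx -0.0001 dy 0.0004 dz 0.0147 tw -0.0011
dx -0.0001 dy 0.0004 dz 0.0147 tw -0.0011
```

View pics/w1.png

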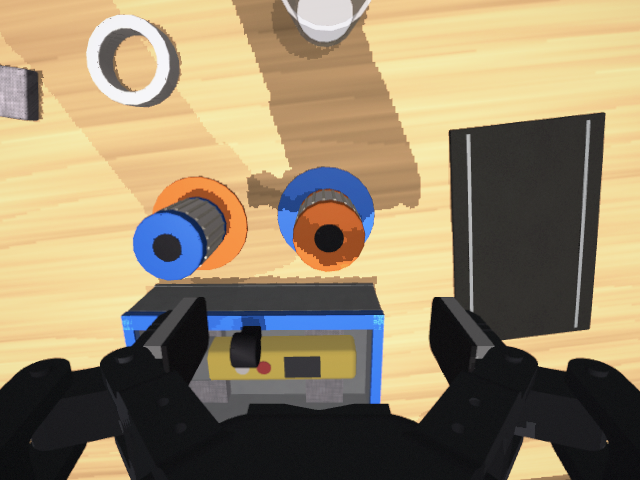

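The wrist view shows the orange cap centred at (329,238) and the blue cap at (167,247), with the mats centred at about (326,213) and (199,222). I'll cross-check these by calculation.

```bash
python3 - <<'E'
from h import *
np.set_printoptions(precision=1,suppress=True)
c=dict(np.load('last_wrist.npz'))
print('carts',p2w(c,[(329,236),(167,245)],74))
print('bmat',p2w(c,[(277,213),(375,213)],4),p2w(c,[(326,166)],4))
print('omat',p2w(c,[(248,222),(202,176)],4))
print('handle',p2w(c,[(246,350)],95))
print('side',p2w(c,[(450,130),(605,113),(590,328)],4))
E
```

```text
carts [[456.9 135.4  74. ]
 [451.2  23.6  74. ]]
bmat [[450.3  92.8   4. ]
 [459.5 176.7   4. ]] [[415.3 138.9   4. ]]
omat [[455.5  66.6   4. ]
 [411.9  34.2   4. ]]
handle [[525.4  70.9  95. ]]
side [[397.2 242.7   4. ]
 [396.2 371.5   4. ]
 [593.7 375.1   4. ]]
```

>>> send_rows --series '[{"dx": 0, "dy": 0.004, "dz": 0.015, "twist": -0.01, "hand": 0}, {"dx": 0, "dy": 0, "dz": 0.02, "twist": 0, "hand": 0}, {"dx": 0, "dy": 0, "dz": 0.02, "twist": 0, "hand": 0}, {"dx": 0, "dy": 0, "dz": 0.02, "twist": 0, "hand": 0}, {"dx": 0, "dy": 0, "dz": 0.02, "twist": 0, "hand": 0}, {"dx": 0, "dy": 0, "dz": 0.02, "twist": 0, "hand": 0}, {"dx": 0, "dy": 0, "dz": 0.02, "twist": 0, "hand": 0}, {"dx": 0, "dy": 0, "dz": 0.012, "twist": 0, "hand": 0}, {"dx": 0, "dy": 0, "dz": 0, "twist": 0, "hand": 0}]'

```text
t: 2.78
ee_pos: [455.5, 138.7, 28.3]
orientation: [[-0.996, 0.092, -0.004], [0.092, 0.996, -0.001], [0.004, -0.001, -1.0]]
contact_force: [-0.9, -0.4, 0.1]
width: 85.5
```

>>> send_rows --series '[{"dx": 0, "dy": 0, "dz": 0, "twist": 0, "hand": 0.6}, {"dx": 0, "dy": 0, "dz": 0, "twist": 0, "hand": 0.6}, {"dx": 0, "dy": 0, "dz": 0, "twist": 0, "hand": 0.6}, {"dx": 0, "dy": 0, "dz": 0, "twist": 0, "hand": 0.6}, {"dx": 0, "dy": 0, "dz": 0, "twist": 0, "hand": 0.6}, {"dx": 0, "dy": 0, "dz": 0, "twist": 0, "hand": 0.6}]'

```text
t: 3.28
ee_pos: [458.2, 138.3, 31.4]
orientation: [[-0.996, 0.094, 0.002], [0.094, 0.996, 0.001], [-0.002, 0.001, -1.0]]
contact_force: [-1.4, -0.7, 6.3]
width: 48.6
```

```bash
python3 - <<'E'
from pl import *
plan(458,138,125,84.4,5)
plan(545,308,125,84.4,9,p=np.array([458,138,125.]),yw=84.5)
E
```

```text
from [458.2 138.3  31.4] 84.62 dyaw -0.2
dx 0.0000 dy -0.0001 dz -0.0187 tw 0.0008
dx 0.0000 dy -0.0001 dz -0.0187 tw 0.0008
dx 0.0000 dy -0.0001 dz -0.0187 tw 0.0008
dx 0.0000 dy -0.0001 dz -0.0187 tw 0.0008
dx 0.0000 dy -0.0001 dz -0.0187 tw 0.0008
from [458. 138. 125.] 84.5 dyaw -0.1
dx -0.0078 dy 0.0197 dz -0.0000 tw 0.0002
dx -0.0078 dy 0.0197 dz -0.0000 tw 0.0002
dx -0.0078 dy 0.0197 dz -0.0000 tw 0.0002
dx -0.0078 dy 0.0197 dz -0.0000 tw 0.0002
dx -0.0078 dy 0.0197 dz -0.0000 tw 0.0002
dx -0.0078 dy 0.0197 dz -0.0000 tw 0.0002
dx -0.0078 dy 0.0197 dz -0.0000 tw 0.0002
dx -0.0078 dy 0.0197 dz -0.0000 tw 0.0002
dx -0.0078 dy 0.0197 dz -0.0000 tw 0.0002
```

>>> send_rows --series '[{"dx": 0, "dy": 0, "dz": -0.008, "twist": 0, "hand": 0.6}, {"dx": 0, "dy": 0, "dz": -0.016, "twist": 0, "hand": 0.6}, {"dx": 0, "dy": 0, "dz": -0.02, "twist": 0, "hand": 0.6}, {"dx": 0, "dy": 0, "dz": -0.02, "twist": 0, "hand": 0.6}, {"dx": 0, "dy": 0, "dz": -0.016, "twist": 0, "hand": 0.6}, {"dx": -0.004, "dy": 0.01, "dz": -0.008, "twist": 0, "hand": 0.6}, {"dx": -0.008, "dy": 0.02, "dz": 0, "twist": 0, "hand": 0.6}, {"dx": -0.008, "dy": 0.02, "dz": 0, "twist": 0, "hand": 0.6}, {"dx": -0.008, "dy": 0.02, "dz": 0, "twist": 0, "hand": 0.6}, {"dx": -0.008, "dy": 0.02, "dz": 0, "twist": 0, "hand": 0.6}]'

```text
t: 4.12
ee_pos: [501.7, 225.0, 119.1]
orientation: [[-0.996, 0.094, 0.0], [0.094, 0.996, 0.0], [-0.0, 0.0, -1.0]]
contact_force: [0.2, 0.3, -2.0]
width: 48.6
```

>>> send_rows --series '[{"dx": -0.008, "dy": 0.02, "dz": 0, "twist": 0, "hand": 0.6}, {"dx": -0.008, "dy": 0.02, "dz": 0, "twist": 0, "hand": 0.6}, {"dx": -0.008, "dy": 0.02, "dz": 0, "twist": 0, "hand": 0.6}, {"dx": -0.007, "dy": 0.018, "dz": 0, "twist": 0, "hand": 0.6}, {"dx": -0.004, "dy": 0.009, "dz": 0, "twist": 0, "hand": 0.6}, {"dx": 0, "dy": 0, "dz": 0, "twist": 0, "hand": 0.6}]'

```text
t: 4.62
ee_pos: [544.7, 309.9, 118.7]
orientation: [[-0.996, 0.091, 0.001], [0.091, 0.996, 0.002], [-0.001, 0.002, -1.0]]
contact_force: [0.1, 0.8, -3.1]
width: 48.8
```

>>> send_rows --series '[{"dx": 0, "dy": 0, "dz": 0.012, "twist": 0, "hand": 0.6}, {"dx": 0, "dy": 0, "dz": 0.02, "twist": 0, "hand": 0.6}, {"dx": 0, "dy": 0, "dz": 0.02, "twist": 0, "hand": 0.6}, {"dx": 0, "dy": 0, "dz": 0.014, "twist": 0, "hand": 0.6}, {"dx": 0, "dy": 0, "dz": 0.01, "twist": 0, "hand": 0.6}, {"dx": 0, "dy": 0, "dz": 0.006, "twist": 0, "hand": 0.6}, {"dx": 0, "dy": 0, "dz": 0.003, "twist": 0, "hand": 0.6}, {"dx": 0, "dy": 0, "dz": 0.002, "twist": 0, "hand": 0.6}, {"dx": 0, "dy": 0, "dz": 0, "twist": 0, "hand": 0.6}, {"dx": 0, "dy": 0, "dz": 0, "twist": 0, "hand": 0.6}]'

```text
t: 5.45
ee_pos: [545.2, 307.9, 32.1]
orientation: [[-0.996, 0.094, 0.001], [0.094, 0.996, 0.001], [-0.001, 0.001, -1.0]]
contact_force: [0.4, -0.3, -1.8]
width: 48.8
```

>>> send_rows --series '[{"dx": 0, "dy": 0, "dz": 0.001, "twist": 0, "hand": 0.6}, {"dx": 0, "dy": 0, "dz": 0, "twist": 0, "hand": 0.3}, {"dx": 0, "dy": 0, "dz": 0, "twist": 0, "hand": 0.15}, {"dx": 0, "dy": 0, "dz": 0, "twist": 0, "hand": 0}, {"dx": 0, "dy": 0, "dz": 0, "twist": 0, "hand": 0}, {"dx": 0, "dy": 0, "dz": -0.015, "twist": 0, "hand": 0}, {"dx": 0, "dy": 0, "dz": -0.025, "twist": 0, "hand": 0}, {"dx": 0, "dy": 0, "dz": -0.025, "twist": 0, "hand": 0}, {"dx": 0, "dy": 0, "dz": -0.025, "twist": 0, "hand": 0}, {"dx": 0, "dy": 0, "dz": -0.01, "twist": 0, "hand": 0}]'

```text
t: 6.28
ee_pos: [546.6, 308.6, 135.0]
orientation: [[-0.996, 0.094, 0.005], [0.094, 0.996, 0.003], [-0.005, 0.004, -1.0]]
contact_force: [0.3, 0.5, 1.1]
width: 85.7
```

```bash
python3 look.py wrist pics/w2.png;python3 pl.py 453 24 130 84.4 10
```

```text
6.3333 [547.  308.9 135.5] [0.4 1.1 0.2] 85.56073896978677
from [547.  308.9 135.5] 84.62 dyaw -0.2
dx 0.0067 dy -0.0292 dz 0.0005 tw 0.0004
dx 0.0067 dy -0.0292 dz 0.0005 tw 0.0004
dx 0.0067 dy -0.0293 dz 0.0005 tw 0.0004
dx 0.0067 dy -0.0293 dz 0.0005 tw 0.0004
dx 0.0066 dy -0.0293 dz 0.0005 tw 0.0004
dx 0.0066 dy -0.0293 dz 0.0005 tw 0.0004
dx 0.0066 dy -0.0293 dz 0.0005 tw 0.0004
dx 0.0066 dy -0.0293 dz 0.0005 tw 0.0004
dx 0.0066 dy -0.0293 dz 0.0005 tw 0.0004
dx 0.0066 dy -0.0293 dz 0.0005 tw 0.0004
```

View pics/w2.png

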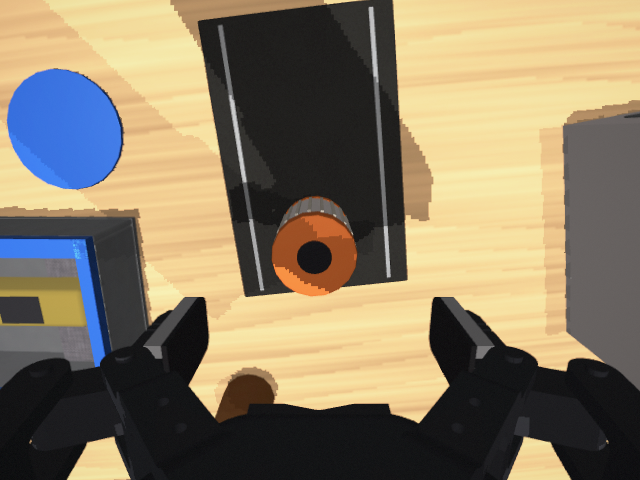

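The orange cartridge stands upright on the black mat, cap at (314,256). Next is the blue one.

>>> send_rows --series '[{"dx": 0.007, "dy": -0.03, "dz": 0, "twist": 0, "hand": 0}, {"dx": 0.007, "dy": -0.03, "dz": 0, "twist": 0, "hand": 0}, {"dx": 0.007, "dy": -0.03, "dz": 0, "twist": 0, "hand": 0}, {"dx": 0.007, "dy": -0.03, "dz": 0, "twist": 0, "hand": 0}, {"dx": 0.007, "dy": -0.03, "dz": 0, "twist": 0, "hand": 0}, {"dx": 0.007, "dy": -0.03, "dz": 0, "twist": 0, "hand": 0}, {"dx": 0.007, "dy": -0.03, "dz": 0, "twist": 0, "hand": 0}, {"dx": 0.007, "dy": -0.03, "dz": 0, "twist": 0, "hand": 0}, {"dx": 0.006, "dy": -0.03, "dz": 0, "twist": 0, "hand": 0}, {"dx": 0.005, "dy": -0.023, "dz": 0, "twist": 0, "hand": 0}]'

```text
t: 7.17
ee_pos: [448.8, 19.6, 129.8]
orientation: [[-0.995, 0.095, -0.002], [0.095, 0.995, -0.001], [0.001, -0.001, -1.0]]
contact_force: [0.4, -0.1, 0.2]
width: 85.4
```

>>> send_rows --series '[{"dx": 0, "dy": 0, "dz": 0, "twist": 0, "hand": 0}, {"dx": 0, "dy": 0, "dz": 0, "twist": 0, "hand": 0}]'

```text
t: 7.33
ee_pos: [449.8, 20.9, 130.0]
orientation: [[-0.995, 0.096, -0.001], [0.096, 0.995, -0.0], [0.001, -0.0, -1.0]]
contact_force: [0.3, 1.0, -0.6]
width: 85.3
```

```bash
python3 pl.py 453 23.5 31 84.4 5|head -2; python3 look.py wrist pics/w3.png
```

```text
from [449.8  20.9 130. ] 84.47 dyaw -0.1
dx -0.0006 dy 0.0006 dz 0.0198 tw 0.0002
7.3833 [450.4  22.3 130.1] [ 0.1 -0.2  0.3] 85.40663232133224
```

View pics/w3.png

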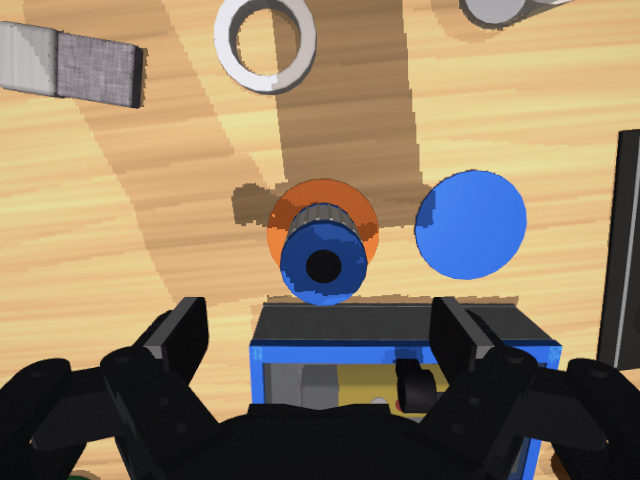

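The blue cap is centred between the jaws at (323,266). Now I'll lower and grip it.

>>> send_rows --series '[{"dx": -0.002, "dy": 0.001, "dz": 0.01, "twist": 0, "hand": 0}, {"dx": 0, "dy": 0, "dz": 0.02, "twist": 0, "hand": 0}, {"dx": 0, "dy": 0, "dz": 0.02, "twist": 0, "hand": 0}, {"dx": 0, "dy": 0, "dz": 0.02, "twist": 0, "hand": 0}, {"dx": 0, "dy": 0, "dz": 0.02, "twist": 0, "hand": 0}, {"dx": 0, "dy": 0, "dz": 0.009, "twist": 0, "hand": 0}, {"dx": 0, "dy": 0, "dz": 0, "twist": 0, "hand": 0}, {"dx": 0, "dy": 0, "dz": 0, "twist": 0, "hand": 0.6}, {"dx": 0, "dy": 0, "dz": 0, "twist": 0, "hand": 0.6}, {"dx": 0, "dy": 0, "dz": 0, "twist": 0, "hand": 0.6}]'

```text
t: 8.22
ee_pos: [453.4, 23.2, 32.2]
orientation: [[-0.996, 0.093, 0.002], [0.093, 0.996, 0.0], [-0.002, 0.0, -1.0]]
contact_force: [0.9, 0.3, 0.1]
width: 51.4
```

>>> send_rows --series '[{"dx": 0, "dy": 0, "dz": 0, "twist": 0, "hand": 0.6}, {"dx": 0, "dy": 0, "dz": 0, "twist": 0, "hand": 0.6}, {"dx": 0, "dy": 0, "dz": 0, "twist": 0, "hand": 0.6}]'

```text
t: 8.47
ee_pos: [453.5, 23.2, 32.4]
orientation: [[-0.996, 0.094, 0.002], [0.094, 0.996, 0.001], [-0.002, 0.001, -1.0]]
contact_force: [-1.4, 0.9, 6.7]
width: 49.0
```

```bash
python3 - <<'E'
from pl import *
plan(447,308,0,84.4,12)
E
```

```text
from [453.5  23.2  32.4] 84.63 dyaw -0.2
dx 0.0028 dy 0.0236 dz 0.0027 tw 0.0003
dx 0.0028 dy 0.0236 dz 0.0027 tw 0.0003
dx 0.0028 dy 0.0236 dz 0.0027 tw 0.0003
dx 0.0028 dy 0.0236 dz 0.0027 tw 0.0003
dx 0.0028 dy 0.0236 dz 0.0027 tw 0.0003
dx 0.0028 dy 0.0236 dz 0.0027 tw 0.0003
dx 0.0028 dy 0.0236 dz 0.0027 tw 0.0003
dx 0.0028 dy 0.0236 dz 0.0027 tw 0.0003
dx 0.0028 dy 0.0236 dz 0.0027 tw 0.0003
dx 0.0028 dy 0.0236 dz 0.0027 tw 0.0003
dx 0.0028 dy 0.0236 dz 0.0027 tw 0.0003
dx 0.0028 dy 0.0236 dz 0.0027 tw 0.0003
```

Total shift: dx +0.034, dy +0.283. I'll lift 80 mm first.

>>> send_rows --series '[{"dx": 0, "dy": 0, "dz": -0.008, "twist": 0, "hand": 0.6}, {"dx": 0, "dy": 0, "dz": -0.016, "twist": 0, "hand": 0.6}, {"dx": 0, "dy": 0, "dz": -0.02, "twist": 0, "hand": 0.6}, {"dx": 0, "dy": 0, "dz": -0.02, "twist": 0, "hand": 0.6}, {"dx": 0.001, "dy": 0.01, "dz": -0.016, "twist": 0, "hand": 0.6}, {"dx": 0.003, "dy": 0.02, "dz": 0, "twist": 0, "hand": 0.6}, {"dx": 0.003, "dy": 0.025, "dz": 0, "twist": 0, "hand": 0.6}, {"dx": 0.003, "dy": 0.025, "dz": 0, "twist": 0, "hand": 0.6}, {"dx": 0.003, "dy": 0.025, "dz": 0, "twist": 0, "hand": 0.6}, {"dx": 0.003, "dy": 0.025, "dz": 0, "twist": 0, "hand": 0.6}]'

```text
t: 9.3
ee_pos: [448.4, 154.7, 112.0]
orientation: [[-0.996, 0.094, 0.0], [0.094, 0.996, 0.0], [-0.0, 0.0, -1.0]]
contact_force: [0.8, -0.2, -1.5]
width: 48.7
```

>>> send_rows --series '[{"dx": 0.003, "dy": 0.025, "dz": 0, "twist": 0, "hand": 0.6}, {"dx": 0.003, "dy": 0.025, "dz": 0, "twist": 0, "hand": 0.6}, {"dx": 0.003, "dy": 0.025, "dz": 0, "twist": 0, "hand": 0.6}, {"dx": 0.003, "dy": 0.025, "dz": 0, "twist": 0, "hand": 0.6}, {"dx": 0.003, "dy": 0.025, "dz": 0, "twist": 0, "hand": 0.6}, {"dx": 0.002, "dy": 0.018, "dz": 0, "twist": 0, "hand": 0.6}, {"dx": 0.001, "dy": 0.01, "dz": 0.01, "twist": 0, "hand": 0.6}, {"dx": 0, "dy": 0, "dz": 0.018, "twist": 0, "hand": 0.6}, {"dx": 0, "dy": 0, "dz": 0.018, "twist": 0, "hand": 0.6}, {"dx": 0, "dy": 0, "dz": 0.014, "twist": 0, "hand": 0.6}]'

```text
t: 10.13
ee_pos: [444.5, 306.6, 49.8]
orientation: [[-0.996, 0.094, -0.001], [0.094, 0.996, -0.002], [0.001, -0.002, -1.0]]
contact_force: [-0.6, -0.1, -3.2]
width: 48.7
```

>>> send_rows --series '[{"dx": 0, "dy": 0, "dz": 0.01, "twist": 0, "hand": 0.6}, {"dx": 0, "dy": 0, "dz": 0.006, "twist": 0, "hand": 0.6}, {"dx": 0, "dy": 0, "dz": 0.003, "twist": 0, "hand": 0.6}, {"dx": 0, "dy": 0, "dz": 0, "twist": 0, "hand": 0.6}, {"dx": 0, "dy": 0, "dz": 0, "twist": 0, "hand": 0.6}]'

```text
t: 10.55
ee_pos: [445.7, 307.7, 32.8]
orientation: [[-0.996, 0.094, 0.001], [0.094, 0.996, 0.0], [-0.001, 0.001, -1.0]]
contact_force: [0.6, 0.2, -2.8]
width: 48.7
```

>>> send_rows --series '[{"dx": 0, "dy": 0, "dz": 0.001, "twist": 0, "hand": 0.6}, {"dx": 0, "dy": 0, "dz": 0, "twist": 0, "hand": 0.3}, {"dx": 0, "dy": 0, "dz": 0, "twist": 0, "hand": 0.15}, {"dx": 0, "dy": 0, "dz": 0, "twist": 0, "hand": 0}, {"dx": 0, "dy": 0, "dz": 0, "twist": 0, "hand": 0}, {"dx": 0, "dy": 0, "dz": -0.015, "twist": 0, "hand": 0}, {"dx": 0, "dy": 0, "dz": -0.025, "twist": 0, "hand": 0}, {"dx": 0, "dy": 0, "dz": -0.025, "twist": 0, "hand": 0}, {"dx": 0, "dy": 0, "dz": -0.03, "twist": 0, "hand": 0}, {"dx": 0, "dy": 0, "dz": -0.03, "twist": 0, "hand": 0}]'

```text
t: 11.38
ee_pos: [444.8, 307.6, 157.3]
orientation: [[-0.996, 0.094, -0.001], [0.094, 0.996, -0.0], [0.001, -0.001, -1.0]]
contact_force: [0.6, 0.3, 0.8]
width: 85.6
```

```bash
python3 look.py wrist pics/w4.png;python3 pl.py 527.5 70.5 155 84.4 9
```

```text
11.4333 [447.9 309.8 163.2] [1.8 0.9 4. ] 84.9479994277262
from [447.9 309.8 163.2] 84.61 dyaw -0.2
dx -0.0113 dy -0.0256 dz 0.0009 tw 0.0004
dx -0.0113 dy -0.0256 dz 0.0009 tw 0.0004
dx -0.0113 dy -0.0256 dz 0.0009 tw 0.0004
dx -0.0113 dy -0.0256 dz 0.0009 tw 0.0004
dx -0.0113 dy -0.0256 dz 0.0009 tw 0.0004
dx -0.0114 dy -0.0256 dz 0.0009 tw 0.0004
dx -0.0114 dy -0.0256 dz 0.0009 tw 0.0004
dx -0.0114 dy -0.0256 dz 0.0009 tw 0.0004
dx -0.0114 dy -0.0256 dz 0.0009 tw 0.0004
```

View pics/w4.png

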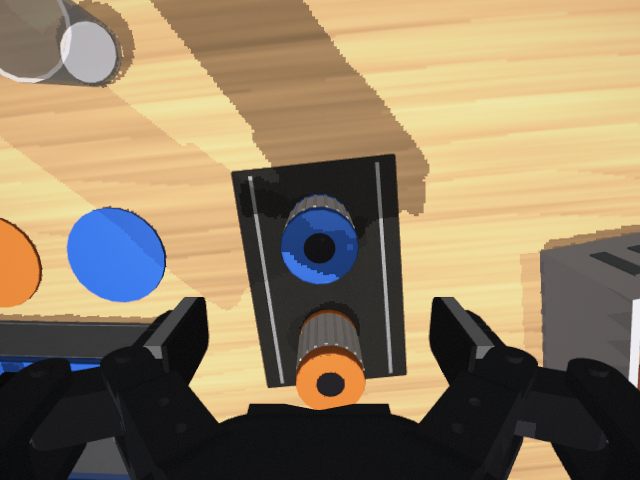

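Both cartridges stand on the side mat, blue cap at (319,247) and orange at (331,384). Next is the lid handle.

>>> send_rows --series '[{"dx": -0.011, "dy": -0.025, "dz": 0.001, "twist": 0, "hand": 0}, {"dx": -0.011, "dy": -0.026, "dz": 0.001, "twist": 0, "hand": 0}, {"dx": -0.011, "dy": -0.026, "dz": 0.001, "twist": 0, "hand": 0.2}, {"dx": -0.011, "dy": -0.026, "dz": 0.001, "twist": 0, "hand": 0.3}, {"dx": -0.011, "dy": -0.026, "dz": 0.001, "twist": 0, "hand": 0.3}, {"dx": -0.012, "dy": -0.026, "dz": 0.001, "twist": 0, "hand": 0.3}, {"dx": -0.012, "dy": -0.026, "dz": 0.001, "twist": 0, "hand": 0.3}, {"dx": -0.012, "dy": -0.025, "dz": 0.001, "twist": 0, "hand": 0.3}, {"dx": -0.011, "dy": -0.025, "dz": 0, "twist": 0, "hand": 0.3}, {"dx": 0, "dy": 0, "dz": 0, "twist": 0, "hand": 0.3}]' --grip_force 30

```text
t: 12.27
ee_pos: [526.7, 61.5, 148.3]
orientation: [[-0.995, 0.102, 0.001], [0.102, 0.995, -0.003], [-0.002, -0.003, -1.0]]
contact_force: [0.2, -0.7, 0.2]
width: 59.5
```

```bash
python3 look.py wrist pics/w5.png;python3 pl.py 527.5 70.5 71.5 84.4 5|head -2
```

```text
12.3167 [525.9  64.7 148.2] [0.7 1.1 1.4] 60.048316504926525
from [525.9  64.7 148.2] 84.3 dyaw 0.1
dx -0.0002 dy 0.0012 dz 0.0153 tw -0.0004
```

View pics/w5.png

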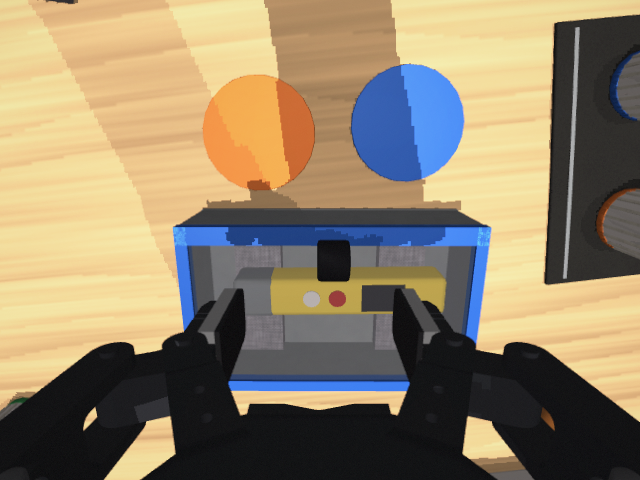

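```bash
python3 - <<'E'
from h import *
np.set_printoptions(precision=1,suppress=True)
c=dict(np.load('last_wrist.npz'))
print('handle',p2w(c,[(334,260)],96))
print('handle pred px',w2p(c,[(527.5,70.5,90.5),(527.5,70.5,102.5)]))
print('omat',p2w(c,[(203,132),(315,132),(259,74),(259,189)],4).mean(0))
print('bmat',p2w(c,[(351,122),(465,122),(407,64),(407,181)],4).mean(0))
print('lid',p2w(c,[(173,227),(490,227)],64.5))
print('meter',p2w(c,[(271,290),(446,293)],50),p2w(c,[(360,268),(360,316)],50))
E
python3 pl.py 527.5 70.5 71.5 84.4 5|head -2
```

```text
handle [[525.7  70.1  96. ]]
handle pred px [[334.7 259.9]
 [335.6 267. ]]
omat [452.2  24.1   4. ]
bmat [456.5 134.3   4. ]
lid [[504.5 -28.4  64.5]
 [524.5 169.7  64.5]]
meter [[558.8  24.6  50. ]
 [573.4 146.2  50. ]] [[548.8  87.5  50. ]
 [584.9  85.   50. ]]
from [525.9  64.7 148.2] 84.3 dyaw 0.1
dx -0.0002 dy 0.0012 dz 0.0153 tw -0.0004
```

>>> send_rows --series '[{"dx": 0, "dy": 0, "dz": 0.02, "twist": 0, "hand": 0.3}, {"dx": 0, "dy": 0, "dz": 0.015, "twist": 0, "hand": 0.3}, {"dx": 0, "dy": 0, "dz": 0, "twist": 0, "hand": 0.3}, {"dx": 0, "dy": 0, "dz": 0, "twist": 0, "hand": 0.3}]'

```text
t: 12.65
ee_pos: [524.3, 69.2, 112.9]
orientation: [[-0.996, 0.092, -0.002], [0.092, 0.996, 0.0], [0.002, -0.0, -1.0]]
contact_force: [0.1, 0.0, 0.7]
width: 59.8
```

>>> send_rows --series '[{"dx": -0.002, "dy": 0.001, "dz": 0.015, "twist": 0, "hand": 0.3}, {"dx": 0, "dy": 0, "dz": 0.015, "twist": 0, "hand": 0.3}, {"dx": 0, "dy": 0, "dz": 0.01, "twist": 0, "hand": 0.3}, {"dx": 0, "dy": 0, "dz": 0, "twist": 0, "hand": 0.3}, {"dx": 0, "dy": 0, "dz": 0, "twist": 0, "hand": 0.9}, {"dx": 0, "dy": 0, "dz": 0, "twist": 0, "hand": 0.9}, {"dx": 0, "dy": 0, "dz": 0, "twist": 0, "hand": 0.9}, {"dx": 0, "dy": 0, "dz": 0, "twist": 0, "hand": 0.9}, {"dx": 0, "dy": 0, "dz": 0, "twist": 0, "hand": 0.9}]'

```text
t: 13.4
ee_pos: [527.9, 69.4, 74.2]
orientation: [[-0.996, 0.094, 0.002], [0.094, 0.996, 0.001], [-0.001, 0.001, -1.0]]
contact_force: [-0.6, 0.6, 6.4]
width: 17.5
```

```bash
python3 look.py wrist pics/w6.png;python3 look.py scene pics/s6.png; python3 - <<'E'
import numpy as np
R=np.hypot(107,34);f0=np.degrees(np.arctan2(34,-107))
p=None
for th in list(range(0,101,5)):
    f=np.radians(f0-th);q=(R*np.cos(f),R*np.sin(f))
    if p: print(th,'dx %.4f dz %.4f'%(-(q[0]-p[0])/1e3,-(q[1]-p[1])/1e3))
    p=q
E
```

```text
13.45 [527.8  69.3  74.2] [-1.1  1.4  7.2] 17.31503934373998
13.5 [527.8  69.3  74.2] [-1.9 -0.3  6.5] 17.41424277294183
5 dx -0.0034 dz -0.0092
10 dx -0.0042 dz -0.0089
15 dx -0.0049 dz -0.0085
20 dx -0.0056 dz -0.0080
25 dx -0.0063 dz -0.0075
30 dx -0.0069 dz -0.0069
35 dx -0.0075 dz -0.0063
40 dx -0.0080 dz -0.0056
45 dx -0.0085 dz -0.0049
50 dx -0.0089 dz -0.0041
55 dx -0.0092 dz -0.0033
60 dx -0.0095 dz -0.0025
65 dx -0.0096 dz -0.0017
70 dx -0.0098 dz -0.0008
75 dx -0.0098 dz 0.0000
80 dx -0.0098 dz 0.0009
85 dx -0.0096 dz 0.0017
90 dx -0.0095 dz 0.0026
95 dx -0.0092 dz 0.0034
100 dx -0.0089 dz 0.0042
```

View pics/w6.png

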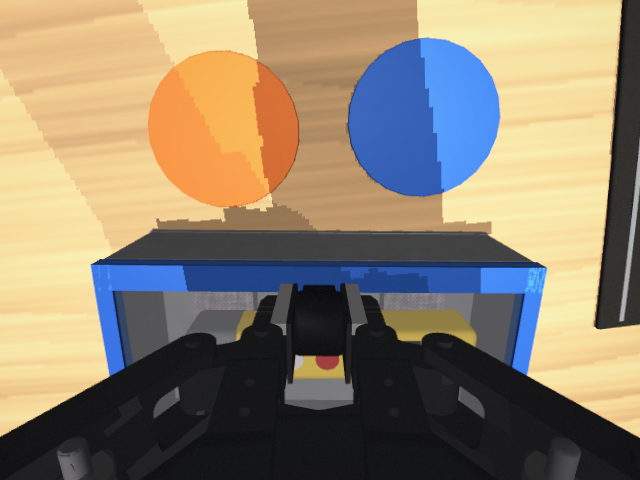

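The pull is held on its flat faces, with width 17.4 mm. Now I'll swing it along the arc.

>>> send_rows --series '[{"dx": -0.0034, "dy": 0, "dz": -0.0092, "twist": 0, "hand": 0.9}, {"dx": -0.0042, "dy": 0, "dz": -0.0089, "twist": 0, "hand": 0.9}, {"dx": -0.0049, "dy": 0, "dz": -0.0085, "twist": 0, "hand": 0.9}, {"dx": -0.0056, "dy": 0, "dz": -0.008, "twist": 0, "hand": 0.9}, {"dx": 0, "dy": 0, "dz": 0, "twist": 0, "hand": 0.9}]'

```text
t: 13.92
ee_pos: [546.3, 67.5, 109.7]
orientation: [[-0.996, 0.094, 0.001], [0.094, 0.996, 0.0], [-0.001, 0.001, -1.0]]
contact_force: [-1.1, 1.5, 0.8]
width: 17.5
```

>>> send_rows --series '[{"dx": -0.0063, "dy": 0, "dz": -0.0075, "twist": 0, "hand": 0.9}, {"dx": -0.0069, "dy": 0, "dz": -0.0069, "twist": 0, "hand": 0.9}, {"dx": -0.0075, "dy": 0, "dz": -0.0063, "twist": 0, "hand": 0.9}, {"dx": -0.008, "dy": 0, "dz": -0.0056, "twist": 0, "hand": 0.9}, {"dx": -0.0085, "dy": 0, "dz": -0.0049, "twist": 0, "hand": 0.9}, {"dx": -0.0089, "dy": 0, "dz": -0.0041, "twist": 0, "hand": 0.9}, {"dx": -0.0092, "dy": 0, "dz": -0.0033, "twist": 0, "hand": 0.9}, {"dx": -0.0095, "dy": 0, "dz": -0.0025, "twist": 0, "hand": 0.9}, {"dx": 0, "dy": 0, "dz": 0, "twist": 0, "hand": 0.9}]'

```text
t: 14.67
ee_pos: [611.9, 60.8, 150.0]
orientation: [[-0.996, 0.094, 0.002], [0.094, 0.996, -0.0], [-0.002, -0.0, -1.0]]
contact_force: [-3.3, 1.2, 3.3]
width: 17.6
```

```bash
python3 look.py wrist pics/w7.png;python3 look.py scene pics/s7.png
```

```text
14.7167 [611.3  60.8 149.8] [-1.6  0.8  2.8] 17.237173805886684
14.7667 [611.1  60.9 149.8] [-0.5 -0.5  1.7] 17.247542544202865
```

View pics/s7.png

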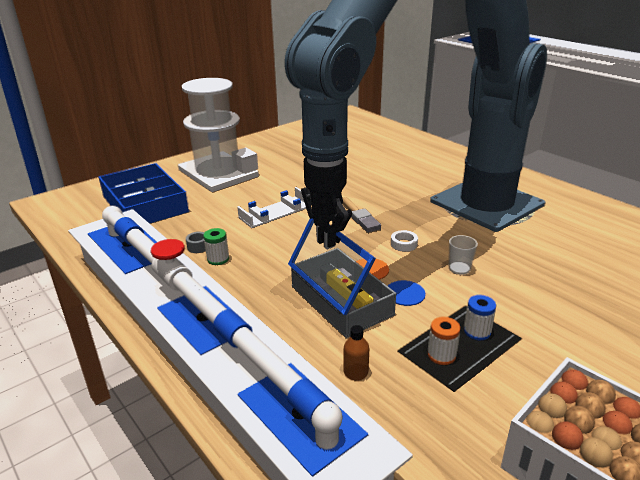

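The lid stands at about 60° with the handle still held at around (327,240). I'll carry it past the balance point.

>>> send_rows --series '[{"dx": -0.0096, "dy": 0, "dz": -0.0017, "twist": 0, "hand": 0.9}, {"dx": -0.0098, "dy": 0, "dz": -0.0008, "twist": 0, "hand": 0.9}, {"dx": -0.0098, "dy": 0, "dz": 0, "twist": 0, "hand": 0.9}, {"dx": -0.0098, "dy": 0, "dz": 0.0009, "twist": 0, "hand": 0.9}, {"dx": -0.0096, "dy": 0, "dz": 0.0017, "twist": 0, "hand": 0.9}, {"dx": -0.0095, "dy": 0, "dz": 0.0026, "twist": 0, "hand": 0.9}, {"dx": -0.0092, "dy": 0, "dz": 0.0034, "twist": 0, "hand": 0.9}, {"dx": 0, "dy": 0, "dz": 0, "twist": 0, "hand": 0.9}, {"dx": 0, "dy": 0, "dz": 0, "twist": 0, "hand": 0.9}]'

```text
t: 15.52
ee_pos: [677.8, 54.1, 143.7]
orientation: [[-0.996, 0.094, 0.003], [0.094, 0.996, -0.001], [-0.003, -0.001, -1.0]]
contact_force: [0.5, -2.5, 3.1]
width: 17.2
```

```bash
python3 look.py wrist pics/w8.png;python3 look.py scene pics/s8.png
```

```text
15.5667 [677.6  54.1 143.7] [ 2.1 -1.2  2.5] 17.48223812272956
15.6167 [677.5  54.1 143.8] [ 1.1 -2.3  3.4] 17.468660289738644
```

View pics/w8.png

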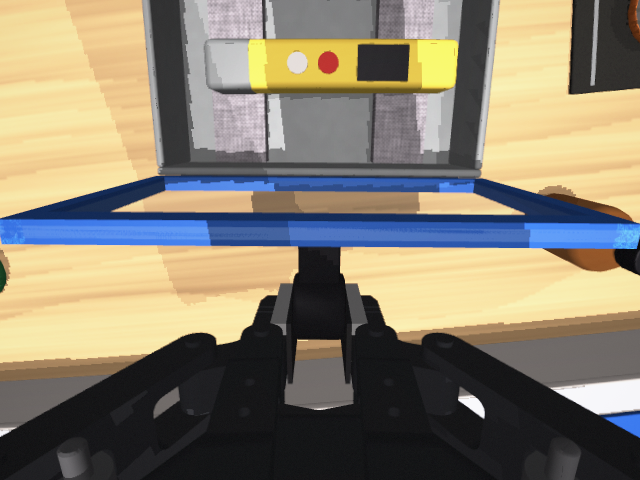

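The lid is at about 95°. Letting go here would drop its top edge onto the fingers, so I'll carry it almost to the stop before releasing.

>>> send_rows --series '[{"dx": -0.0089, "dy": 0, "dz": 0.0042, "twist": 0, "hand": 0.9}, {"dx": -0.0084, "dy": 0, "dz": 0.0049, "twist": 0, "hand": 0.9}, {"dx": -0.004, "dy": 0, "dz": 0.0027, "twist": 0, "hand": 0.9}, {"dx": 0, "dy": 0, "dz": 0, "twist": 0, "hand": 0.9}, {"dx": 0, "dy": 0, "dz": 0, "twist": 0, "hand": 0.9}]'

```text
t: 16.03
ee_pos: [699.1, 52.0, 132.0]
orientation: [[-0.996, 0.094, 0.003], [0.094, 0.996, -0.001], [-0.003, -0.001, -1.0]]
contact_force: [1.5, -2.5, 5.5]
width: 17.8
```

```bash
python3 look.py wrist pics/w9.png;python3 look.py scene pics/s9.png
```

```text
16.0833 [699.  52. 132.] [ 1.9 -3.6  4.3] 17.255843516764447
16.1333 [699.   52.  132.1] [ 1.3 -3.8  4.1] 17.129852682095503
```

View pics/w9.png

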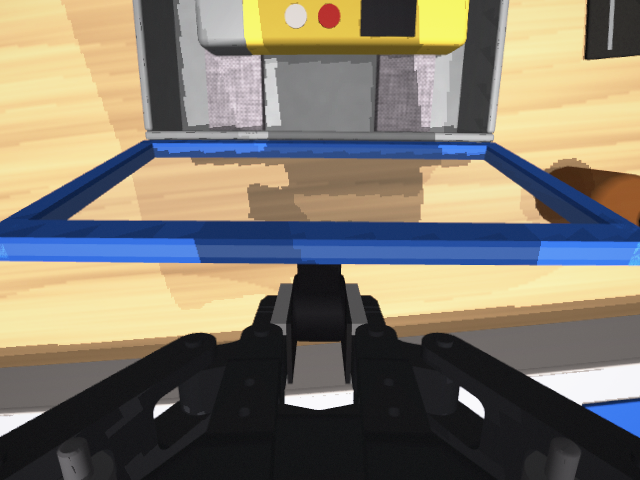

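>>> send_rows --series '[{"dx": 0, "dy": 0, "dz": 0, "twist": 0, "hand": 0.6}, {"dx": 0, "dy": 0, "dz": 0, "twist": 0, "hand": 0.5}, {"dx": 0, "dy": 0, "dz": 0, "twist": 0, "hand": 0.5}, {"dx": 0, "dy": 0, "dz": 0, "twist": 0, "hand": 0.5}, {"dx": 0, "dy": 0, "dz": -0.01, "twist": 0, "hand": 0.5}, {"dx": 0, "dy": 0, "dz": -0.02, "twist": 0, "hand": 0.5}, {"dx": 0, "dy": 0, "dz": -0.03, "twist": 0, "hand": 0.5}, {"dx": 0, "dy": 0, "dz": -0.03, "twist": 0, "hand": 0.5}, {"dx": 0, "dy": 0, "dz": -0.02, "twist": 0, "hand": 0.5}]'

```text
t: 16.88
ee_pos: [698.9, 53.2, 245.0]
orientation: [[-0.996, 0.094, 0.004], [0.094, 0.996, 0.001], [-0.004, 0.001, -1.0]]
contact_force: [0.5, 0.0, 0.1]
width: 42.8
```

```bash
python3 look.py wrist pics/w10.png;python3 look.py scene pics/s10.png; python3 look.py top pics/t10.png
```

```text
16.9333 [700.9  53.4 249.1] [1.8 1.3 3.1] 42.660280530571605
16.9833 [700.5  53.3 246.7] [-0.3 -0.9  0.1] 42.7125670315222
17.0333 [699.2  53.3 244. ] [-0.8 -0.5  0.3] 42.52044245468117
```

View pics/w10.png

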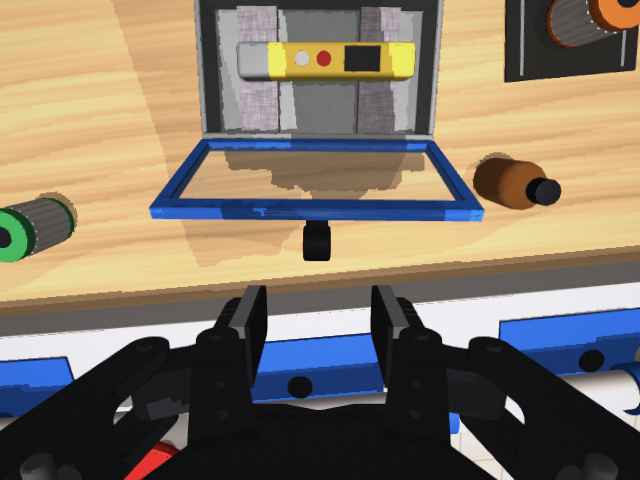

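View pics/s10.png

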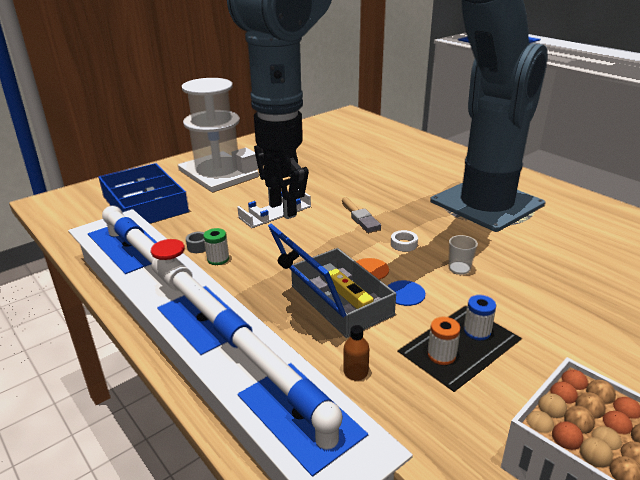

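The lid rests open at its stop in both views, clear of the hand. Now I'll measure the meter.

```bash
python3 - <<'E'
import cv2
i=cv2.imread('pics/w10.png');cv2.imwrite('pics/w10z.png',cv2.resize(i[0:150,190:450],None,fx=3,fy=3,interpolation=cv2.INTER_CUBIC))
i=cv2.imread('pics/t10.png');cv2.imwrite('pics/t10z.png',cv2.resize(i[170:320,150:350],None,fx=4,fy=4,interpolation=cv2.INTER_CUBIC))
from plant import *
print(get_state()['q'])
E
```

```text
[-12.29395874  35.25456848   6.80914493  79.11452041  -4.32155433
  65.62133893  79.6769887 ]
```

View pics/w10z.png

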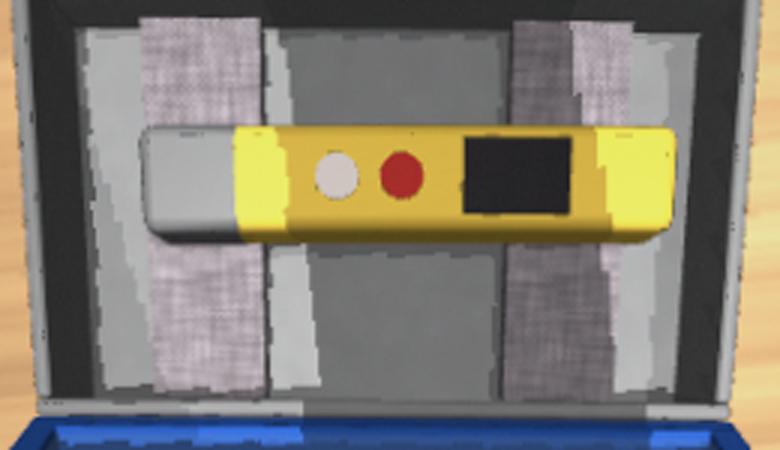

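View pics/t10z.png

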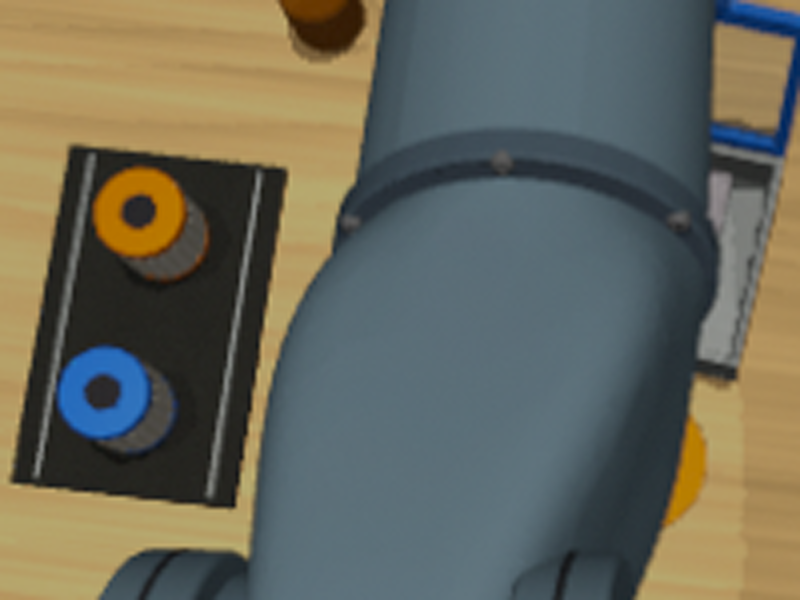

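```bash
python3 - <<'E'
from h import *
np.set_printoptions(precision=1,suppress=True)
c=dict(np.load('last_wrist.npz'))
f=lambda *a:[[190+(u+.5)/3-.5,(v+.5)/3-.5] for u,v in a]
P=p2w(c,f((142,178),(676,178),(410,126),(410,229)),50);print(P, P[:2].mean(0),P[2:].mean(0),np.linalg.norm(P[0]-P[1]),np.linalg.norm(P[2]-P[3]))
print('dots',p2w(c,f((337,176),(402,175)),50))
E
python3 - <<'E'
import sys;sys.path.insert(0,'.')
from pl import *
# retreat in current orientation to above meter
plan(567,70.5,200,84.6,6)
E
```

```text
[[562.9  -2.2  50. ]
 [576.6 145.8  50. ]
 [556.8  73.2  50. ]
 [583.3  70.8  50. ]] [569.7  71.8  50. ] [570.  72.  50.] 148.69316262782644 26.627716122635633
dots [[567.6  51.9  50. ]
 [569.1  69.9  50. ]]
from [699.2  53.3 244. ] 84.63 dyaw -0.0
dx 0.0222 dy 0.0008 dz 0.0073 tw 0.0001
dx 0.0222 dy 0.0008 dz 0.0073 tw 0.0001
dx 0.0222 dy 0.0008 dz 0.0073 tw 0.0001
dx 0.0222 dy 0.0008 dz 0.0073 tw 0.0001
dx 0.0222 dy 0.0008 dz 0.0073 tw 0.0001
dx 0.0222 dy 0.0008 dz 0.0073 tw 0.0001
```

>>> send_rows --series '[{"dx": 0.015, "dy": 0, "dz": 0, "twist": 0, "hand": 0.4}, {"dx": 0.025, "dy": 0.001, "dz": 0, "twist": 0, "hand": 0.4}, {"dx": 0.03, "dy": 0.001, "dz": 0, "twist": 0, "hand": 0.4}, {"dx": 0.03, "dy": 0.001, "dz": 0, "twist": 0, "hand": 0.4}, {"dx": 0.02, "dy": 0.001, "dz": 0.01, "twist": 0, "hand": 0.4}, {"dx": 0.01, "dy": 0.001, "dz": 0.01, "twist": 0, "hand": 0.4}, {"dx": 0, "dy": 0, "dz": 0.01, "twist": 0.1, "hand": 0.4}, {"dx": 0, "dy": 0, "dz": 0, "twist": 0.12, "hand": 0.4}, {"dx": 0, "dy": 0, "dz": 0, "twist": 0.12, "hand": 0.4}, {"dx": 0, "dy": 0, "dz": 0, "twist": 0.12, "hand": 0.4}]' --grip_force 50

```text
t: 17.87
ee_pos: [567.8, 70.2, 210.0]
orientation: [[-0.848, 0.531, -0.002], [0.531, 0.848, -0.0], [0.002, -0.002, -1.0]]
contact_force: [0.3, 0.9, -0.2]
width: 51.7
```

>>> send_rows --series '[{"dx": 0, "dy": 0, "dz": 0, "twist": 0.12, "hand": 0.4}, {"dx": 0, "dy": 0, "dz": 0, "twist": 0.12, "hand": 0.4}, {"dx": 0, "dy": 0, "dz": 0, "twist": 0.12, "hand": 0.4}, {"dx": 0, "dy": 0, "dz": 0, "twist": 0.12, "hand": 0.4}, {"dx": 0, "dy": 0, "dz": 0, "twist": 0.12, "hand": 0.4}, {"dx": 0, "dy": 0, "dz": 0, "twist": 0.12, "hand": 0.4}, {"dx": 0, "dy": 0, "dz": 0, "twist": 0.12, "hand": 0.4}, {"dx": 0, "dy": 0, "dz": 0, "twist": 0.12, "hand": 0.4}, {"dx": 0, "dy": 0, "dz": 0, "twist": 0.12, "hand": 0.4}, {"dx": 0, "dy": 0, "dz": 0, "twist": 0.03, "hand": 0.4}]'

```text
t: 18.7
ee_pos: [568.0, 70.3, 210.1]
orientation: [[0.099, 0.995, -0.002], [0.995, -0.099, -0.001], [-0.001, -0.002, -1.0]]
contact_force: [0.2, 0.7, 0.8]
width: 51.2
```

>>> send_rows --series '[{"dx": 0, "dy": 0, "dz": 0, "twist": 0, "hand": 0.4}, {"dx": 0, "dy": 0, "dz": 0, "twist": 0, "hand": 0.4}]'

```text
t: 18.87
ee_pos: [568.3, 70.3, 210.4]
orientation: [[0.091, 0.996, -0.002], [0.996, -0.091, -0.0], [-0.001, -0.001, -1.0]]
contact_force: [-0.0, 0.5, 0.1]
width: 51.5
```

```bash
python3 look.py wrist pics/w11.png; python3 pl.py 568.5 71.2 130 -5.5 5 | head -2; python3 look.py wrist pics/w11.png
```

```text
18.9167 [568.4  70.3 210.5] [-0.4 -0.5 -0.4] 50.87545919603034
from [568.4  70.3 210.5] -5.23 dyaw -0.3
dx 0.0002 dy -0.0000 dz 0.0161 tw 0.0009
18.9667 [568.6  70.2 210.7] [-0.7 -0.4 -0.1] 51.39157503192667
```

View pics/w11.png

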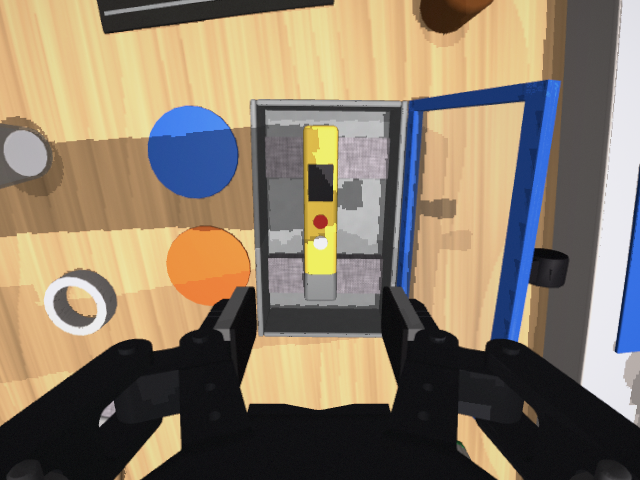

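The meter lies centred between the jaws, u≈320 at (320,213). Lowering.

>>> send_rows --series '[{"dx": 0.001, "dy": 0, "dz": 0.02, "twist": 0.005, "hand": 0.4}, {"dx": 0, "dy": 0, "dz": 0.03, "twist": 0, "hand": 0.4}, {"dx": 0, "dy": 0, "dz": 0.03, "twist": 0, "hand": 0.4}, {"dx": 0, "dy": 0, "dz": 0.03, "twist": 0, "hand": 0.4}, {"dx": 0, "dy": 0, "dz": 0.02, "twist": 0, "hand": 0.4}, {"dx": 0, "dy": 0, "dz": 0, "twist": 0, "hand": 0.4}, {"dx": 0, "dy": 0, "dz": 0, "twist": 0, "hand": 0.4}]'

```text
t: 19.55
ee_pos: [568.4, 70.9, 80.6]
orientation: [[0.098, 0.995, -0.002], [0.995, -0.098, -0.0], [-0.001, -0.002, -1.0]]
contact_force: [-0.5, -0.4, 0.3]
width: 51.1
```

```bash
python3 look.py wrist pics/w12.png; python3 pl.py 568.5 71.2 14 -5.5 5 | head -2
```

```text
19.6 [569.6  71.   81.9] [-0.1 -0.6  0.3] 51.10229825532492
from [569.6  71.   81.9] -5.61 dyaw 0.1
dx 0.0000 dy -0.0002 dz 0.0136 tw -0.0004
```

View pics/w12.png

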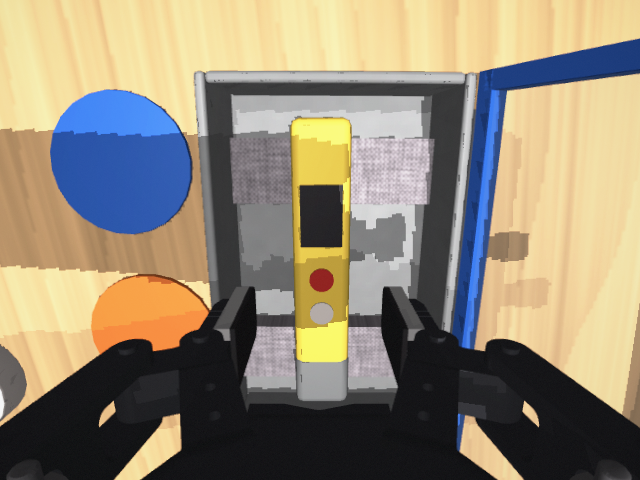

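>>> send_rows --series '[{"dx": 0, "dy": 0, "dz": 0.01, "twist": 0, "hand": 0.48}, {"dx": 0, "dy": 0, "dz": 0.015, "twist": 0, "hand": 0.48}, {"dx": 0, "dy": 0, "dz": 0.012, "twist": 0, "hand": 0.48}, {"dx": 0, "dy": 0, "dz": 0, "twist": 0, "hand": 0.48}]'

```text
t: 19.93
ee_pos: [568.0, 71.3, 42.6]
orientation: [[0.097, 0.995, -0.002], [0.995, -0.097, -0.0], [-0.0, -0.002, -1.0]]
contact_force: [-0.4, -0.1, 0.1]
width: 44.3
```

>>> send_rows --series '[{"dx": 0, "dy": 0, "dz": 0.01, "twist": 0, "hand": 0.48}, {"dx": 0, "dy": 0, "dz": 0.01, "twist": 0, "hand": 0.48}, {"dx": 0, "dy": 0, "dz": 0.007, "twist": 0, "hand": 0.48}, {"dx": 0, "dy": 0, "dz": 0, "twist": 0, "hand": 0.48}, {"dx": 0, "dy": 0, "dz": 0, "twist": 0, "hand": 0.48}]'

```text
t: 20.35
ee_pos: [568.8, 71.1, 16.6]
orientation: [[0.098, 0.995, -0.001], [0.995, -0.098, -0.0], [-0.0, -0.001, -1.0]]
contact_force: [-0.4, -0.6, 0.2]
width: 44.5
```

>>> send_rows --series '[{"dx": 0, "dy": 0, "dz": 0.001, "twist": 0, "hand": 0.85}, {"dx": 0, "dy": 0, "dz": 0, "twist": 0, "hand": 0.85}, {"dx": 0, "dy": 0, "dz": 0, "twist": 0, "hand": 0.85}, {"dx": 0, "dy": 0, "dz": 0, "twist": 0, "hand": 0.85}, {"dx": 0, "dy": 0, "dz": 0, "twist": 0, "hand": 0.85}]'

```text
t: 20.77
ee_pos: [569.4, 71.2, 16.4]
orientation: [[0.098, 0.995, 0.001], [0.995, -0.098, 0.0], [0.0, 0.001, -1.0]]
contact_force: [-0.3, 0.5, 1.8]
width: 27.3
```

>>> send_rows --series '[{"dx": 0, "dy": 0, "dz": -0.006, "twist": 0, "hand": 0.85}, {"dx": 0, "dy": 0, "dz": -0.012, "twist": 0, "hand": 0.85}, {"dx": 0, "dy": 0, "dz": -0.018, "twist": 0, "hand": 0.85}, {"dx": 0, "dy": 0, "dz": -0.02, "twist": 0, "hand": 0.85}, {"dx": 0, "dy": 0, "dz": -0.02, "twist": 0, "hand": 0.85}, {"dx": 0, "dy": 0, "dz": -0.02, "twist": 0, "hand": 0.85}, {"dx": 0, "dy": 0, "dz": -0.014, "twist": 0, "hand": 0.85}, {"dx": 0, "dy": 0, "dz": 0, "twist": 0, "hand": 0.85}]'

```text
t: 21.43
ee_pos: [571.3, 71.3, 129.9]
orientation: [[0.098, 0.995, 0.006], [0.995, -0.098, 0.001], [0.002, 0.006, -1.0]]
contact_force: [1.4, -1.2, -1.7]
width: 27.4
```

```bash
python3 look.py wrist pics/w13.png; python3 look.py scene pics/s13.png;python3 -c "
from plant import *
print(get_state()['q'])"
```

```text
21.4833 [570.2  71.4 128.1] [-0.2 -0.8 -1. ] 27.55201622155733
21.5333 [569.2  71.4 126.7] [ 0.4  0.1 -0.8] 27.403516193090095
[-29.12345988  32.76917243  23.53244111 105.73266124 -17.80264392
  45.05235432  -1.85007714]
```

View pics/w13.png

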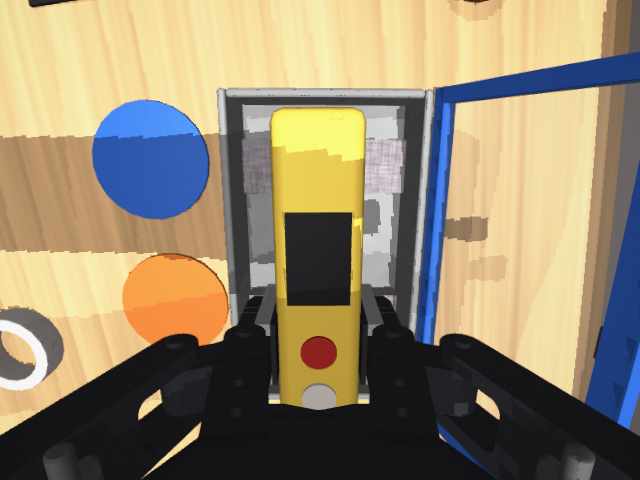

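>>> send_rows --series '[{"dx": -0.01, "dy": -0.002, "dz": -0.01, "twist": 0, "hand": 0.85}, {"dx": -0.02, "dy": -0.004, "dz": -0.01, "twist": 0, "hand": 0.85}, {"dx": -0.024, "dy": -0.004, "dz": 0, "twist": 0, "hand": 0.85}, {"dx": -0.024, "dy": -0.004, "dz": 0, "twist": 0, "hand": 0.85}, {"dx": -0.024, "dy": -0.004, "dz": 0, "twist": 0, "hand": 0.85}, {"dx": -0.024, "dy": -0.004, "dz": 0, "twist": 0, "hand": 0.85}, {"dx": -0.024, "dy": -0.004, "dz": 0, "twist": 0, "hand": 0.85}, {"dx": -0.024, "dy": -0.004, "dz": 0, "twist": 0, "hand": 0.85}, {"dx": -0.024, "dy": -0.004, "dz": 0, "twist": 0, "hand": 0.85}, {"dx": -0.024, "dy": -0.004, "dz": 0, "twist": 0, "hand": 0.85}]'

```text
t: 22.37
ee_pos: [507.9, -147.8, 145.7]
orientation: [[0.098, 0.995, -0.002], [0.995, -0.098, 0.0], [-0.0, -0.002, -1.0]]
contact_force: [0.8, 0.2, -1.5]
width: 27.3
```

>>> send_rows --series '[{"dx": -0.024, "dy": -0.004, "dz": 0, "twist": 0, "hand": 0.85}, {"dx": -0.024, "dy": -0.004, "dz": 0, "twist": 0, "hand": 0.85}, {"dx": -0.024, "dy": -0.004, "dz": 0, "twist": 0, "hand": 0.85}, {"dx": -0.024, "dy": -0.004, "dz": 0, "twist": 0, "hand": 0.85}, {"dx": -0.024, "dy": -0.004, "dz": 0, "twist": 0, "hand": 0.85}, {"dx": -0.024, "dy": -0.004, "dz": 0, "twist": 0, "hand": 0.85}, {"dx": -0.024, "dy": -0.004, "dz": 0, "twist": 0, "hand": 0.85}, {"dx": -0.02, "dy": -0.004, "dz": 0, "twist": 0.04, "hand": 0.85}, {"dx": 0, "dy": 0, "dz": 0, "twist": 0.1, "hand": 0.85}, {"dx": 0, "dy": 0, "dz": 0, "twist": 0.12, "hand": 0.85}]'

```text
t: 23.2
ee_pos: [456.9, -332.2, 145.8]
orientation: [[0.359, 0.934, -0.002], [0.934, -0.359, -0.0], [-0.001, -0.002, -1.0]]
contact_force: [0.6, 1.0, -1.2]
width: 27.4
```

>>> send_rows --series '[{"dx": 0, "dy": 0, "dz": 0, "twist": 0.12, "hand": 0.85}, {"dx": 0, "dy": 0, "dz": 0, "twist": 0.12, "hand": 0.85}, {"dx": 0, "dy": 0, "dz": 0, "twist": 0.12, "hand": 0.85}, {"dx": 0, "dy": 0, "dz": 0, "twist": 0.12, "hand": 0.85}, {"dx": 0, "dy": 0, "dz": 0, "twist": 0.12, "hand": 0.85}, {"dx": 0, "dy": 0, "dz": 0, "twist": 0.12, "hand": 0.85}, {"dx": 0, "dy": 0, "dz": 0, "twist": 0.12, "hand": 0.85}, {"dx": 0, "dy": 0, "dz": 0, "twist": 0.12, "hand": 0.85}, {"dx": 0, "dy": 0, "dz": 0, "twist": 0.12, "hand": 0.85}, {"dx": 0, "dy": 0, "dz": 0, "twist": 0.12, "hand": 0.85}]'

```text
t: 24.03
ee_pos: [458.0, -330.1, 145.7]
orientation: [[1.0, 0.006, -0.002], [0.006, -1.0, 0.001], [-0.002, -0.001, -1.0]]
contact_force: [-0.2, 0.3, -0.3]
width: 27.8
```

>>> send_rows --series '[{"dx": 0, "dy": 0, "dz": 0, "twist": 0.07, "hand": 0.85}, {"dx": 0, "dy": 0, "dz": 0, "twist": 0, "hand": 0.85}, {"dx": 0, "dy": 0, "dz": 0, "twist": 0, "hand": 0.85}]'

```text
t: 24.28
ee_pos: [458.4, -330.1, 145.7]
orientation: [[0.998, -0.055, -0.001], [-0.055, -0.998, 0.0], [-0.001, -0.0, -1.0]]
contact_force: [-0.3, 0.4, -0.0]
width: 27.4
```

```bash
python3 look.py wrist pics/w14.png; python3 look.py top pics/t14.png;python3 pl.py 460.5 -330 120 -93.2 5|head -2
python3 - <<'E'
import cv2
i=cv2.imread('pics/t14.png');cv2.imwrite('pics/t14z.png',cv2.resize(i[220:380,400:540],None,fx=4,fy=4,interpolation=cv2.INTER_CUBIC))
E
```

```text
24.3333 [ 458.6 -330.1  145.8] [-0.5  1.  -0.9] 27.533872446607
24.3833 [ 458.8 -330.1  146. ] [-0.4 -0.5 -1.6] 27.300267995057006
from [ 458.8 -330.1  146. ] -93.18 dyaw -0.0
dx 0.0003 dy -0.0000 dz 0.0052 tw 0.0001
```

View pics/w14.png

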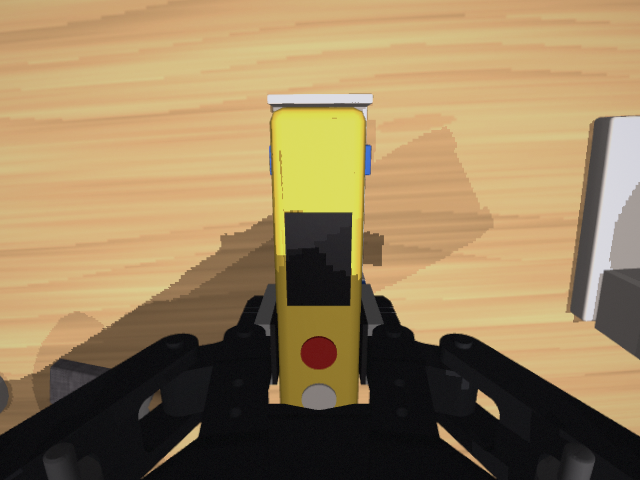

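View pics/t14z.png

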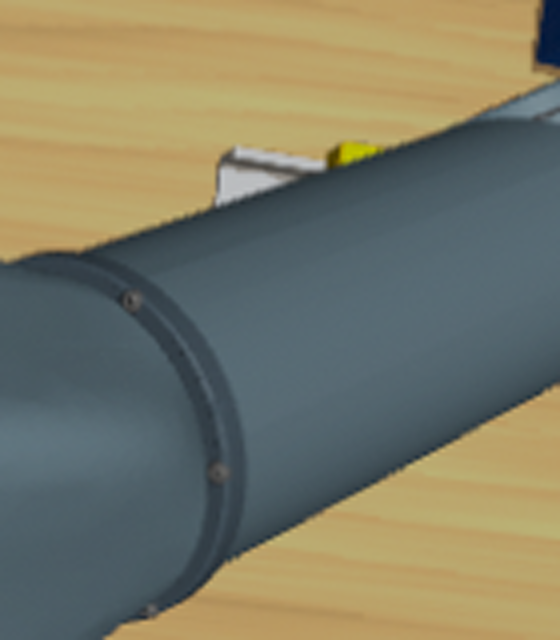

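The meter is held level over the cradle. The far end stop shows at (267–373, 95–105) and blue cheeks on both sides at (271,160) and (368,160).

```bash
python3 - <<'E'
from h import *
np.set_printoptions(precision=1,suppress=True)
c=dict(np.load('last_wrist.npz'))
print('stop',p2w(c,[(267,95),(373,95),(320,104)],34))
print('cheek outer',p2w(c,[(269.5,160),(372,160)],34))
print('meter far end',p2w(c,[(318,108)],146+19+14.5))
E
```

```text
stop [[ 553.1 -302.1   34. ]
 [ 549.4 -370.1   34. ]
 [ 545.7 -335.8   34. ]]
cheek outer [[ 512.  -300.2   34. ]
 [ 508.3 -368.7   34. ]]
meter far end [[ 532.8 -334.   179.5]]
```

>>> send_rows --series '[{"dx": 0.002, "dy": 0.001, "dz": 0.01, "twist": 0, "hand": 0.85}, {"dx": 0, "dy": 0, "dz": 0.02, "twist": 0, "hand": 0.85}, {"dx": 0, "dy": 0, "dz": 0.025, "twist": 0, "hand": 0.85}, {"dx": 0, "dy": 0, "dz": 0.02, "twist": 0, "hand": 0.85}, {"dx": 0, "dy": 0, "dz": 0.01, "twist": 0, "hand": 0.85}, {"dx": 0, "dy": 0, "dz": 0, "twist": 0, "hand": 0.85}, {"dx": 0, "dy": 0, "dz": 0, "twist": 0, "hand": 0.85}]'

```text
t: 24.97
ee_pos: [461.0, -331.4, 61.0]
orientation: [[0.998, -0.057, -0.0], [-0.057, -0.998, 0.0], [-0.0, -0.0, -1.0]]
contact_force: [-0.8, 0.1, -1.2]
width: 27.5
```

```bash
python3 look.py wrist pics/w15.png; python3 look.py scene pics/s15.png;python3 - <<'E'
import cv2
i=cv2.imread('pics/s15.png');cv2.imwrite('pics/s15z.png',cv2.resize(i[130:270,200:360],None,fx=4,fy=4,interpolation=cv2.INTER_CUBIC))
E
```

```text
25.0167 [ 461.5 -331.8   61.8] [ 0.2 -0.2 -0.6] 27.586385113156627
25.0667 [ 461.8 -331.9   62.2] [ 0.  -0.8 -1.2] 27.16649815559151
```

View pics/w15.png

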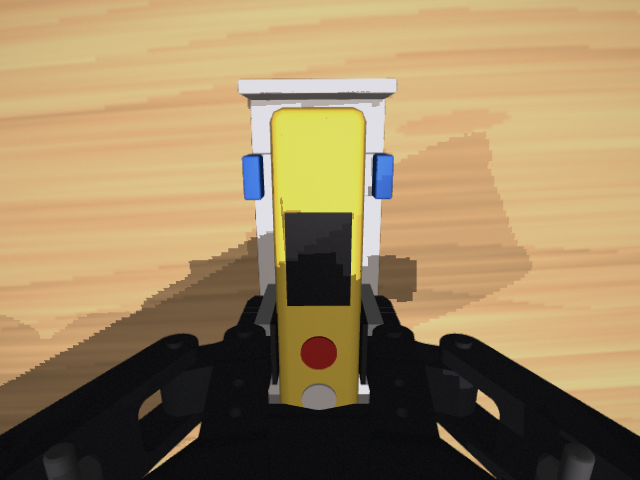

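View pics/s15z.png

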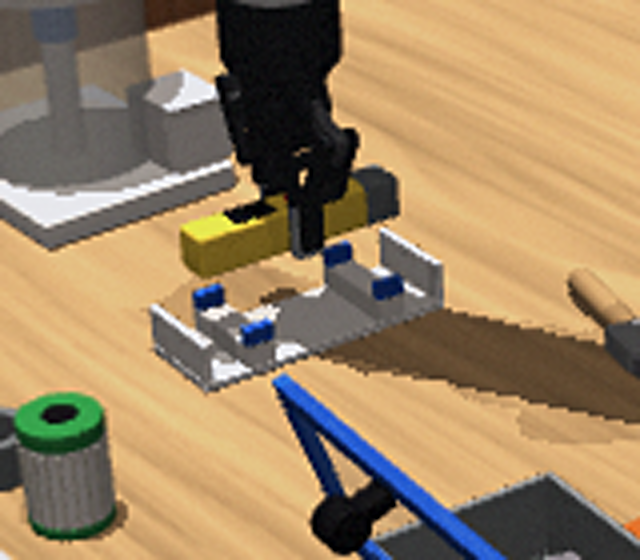

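The meter is centred laterally: cheeks at u 253 and 383, meter at 318. Lowering.

>>> send_rows --series '[{"dx": 0, "dy": 0, "dz": 0.012, "twist": 0, "hand": 0.85}, {"dx": 0, "dy": 0, "dz": 0.012, "twist": 0, "hand": 0.85}, {"dx": 0, "dy": 0, "dz": 0.01, "twist": 0, "hand": 0.85}, {"dx": 0, "dy": 0, "dz": 0.005, "twist": 0, "hand": 0.85}, {"dx": 0, "dy": 0, "dz": 0.003, "twist": 0, "hand": 0.85}, {"dx": 0, "dy": 0, "dz": 0, "twist": 0, "hand": 0.85}, {"dx": 0, "dy": 0, "dz": 0, "twist": 0, "hand": 0.85}]'

```text
t: 25.65
ee_pos: [461.1, -331.3, 18.9]
orientation: [[0.998, -0.057, -0.0], [-0.057, -0.998, -0.0], [-0.0, 0.0, -1.0]]
contact_force: [1.2, 0.3, -1.3]
width: 27.3
```

>>> send_rows --series '[{"dx": 0, "dy": 0, "dz": 0.001, "twist": 0, "hand": 0.85}, {"dx": 0, "dy": 0, "dz": 0, "twist": 0, "hand": 0.85}, {"dx": 0, "dy": 0, "dz": 0, "twist": 0, "hand": 0.6}, {"dx": 0, "dy": 0, "dz": 0, "twist": 0, "hand": 0.4}, {"dx": 0, "dy": 0, "dz": 0, "twist": 0, "hand": 0.4}, {"dx": 0, "dy": 0, "dz": 0, "twist": 0, "hand": 0.4}, {"dx": 0, "dy": 0, "dz": -0.015, "twist": 0, "hand": 0.4}, {"dx": 0, "dy": 0, "dz": -0.03, "twist": 0, "hand": 0.4}, {"dx": 0, "dy": 0, "dz": -0.04, "twist": 0, "hand": 0.2}, {"dx": 0, "dy": 0, "dz": -0.04, "twist": 0, "hand": 0}]'

```text
t: 26.48
ee_pos: [460.3, -330.9, 145.0]
orientation: [[0.998, -0.058, -0.001], [-0.058, -0.998, 0.0], [-0.002, -0.0, -1.0]]
contact_force: [1.1, 0.2, 0.0]
width: 73.7
```

```bash
python3 look.py wrist pics/w16.png; python3 look.py scene pics/s16.png;python3 - <<'E'
import cv2
i=cv2.imread('pics/s16.png');cv2.imwrite('pics/s16z.png',cv2.resize(i[130:270,200:360],None,fx=4,fy=4,interpolation=cv2.INTER_CUBIC))
E
```

```text
26.5333 [ 463.5 -334.6  152.5] [ 2.6 -3.4  4.9] 80.55197225136757
26.5833 [ 463.8 -334.3  149.8] [ 0.3 -0.1  0.4] 84.74874303283242
```

View pics/w16.png

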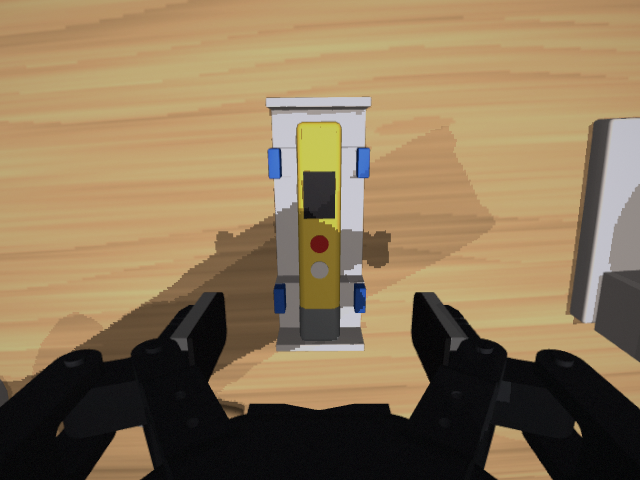

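View pics/s16z.png

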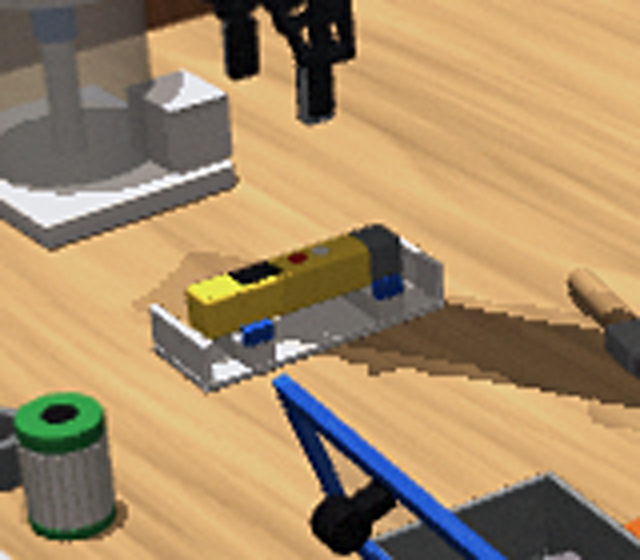

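The meter lies display up on both saddles, between the cheeks and the end stops. Next I'll go back for the blue cartridge.

>>> send_rows --series '[{"dx": -0.001, "dy": -0.016, "dz": 0, "twist": 0.01, "hand": 0}, {"dx": -0.002, "dy": -0.032, "dz": 0, "twist": 0.01, "hand": 0}, {"dx": -0.003, "dy": -0.035, "dz": 0, "twist": 0.01, "hand": 0}, {"dx": -0.003, "dy": -0.035, "dz": 0, "twist": 0.01, "hand": 0}, {"dx": -0.003, "dy": -0.035, "dz": 0, "twist": 0, "hand": 0}, {"dx": -0.003, "dy": -0.035, "dz": 0, "twist": 0, "hand": 0}, {"dx": -0.003, "dy": -0.035, "dz": 0, "twist": 0, "hand": 0}, {"dx": -0.003, "dy": -0.035, "dz": 0, "twist": 0, "hand": 0}, {"dx": -0.003, "dy": -0.035, "dz": 0, "twist": 0, "hand": 0}, {"dx": -0.003, "dy": -0.035, "dz": 0, "twist": 0, "hand": 0}]' --grip_force 40

```text
t: 27.42
ee_pos: [463.1, -0.3, 143.6]
orientation: [[0.995, -0.097, 0.0], [-0.097, -0.995, 0.001], [0.0, -0.001, -1.0]]
contact_force: [1.1, 0.3, -0.4]
width: 85.5
```

```bash
python3 pl.py 446 308 160 -95.6 10 | head -2;python3 look.py top pics/t17.png; python3 -c "
from plant import *
print(get_state()['q'])"
```

```text
from [ 4.631e+02 -3.000e-01  1.436e+02] -95.59 dyaw -0.0
dx -0.0047 dy -0.0305 dz -0.0016 tw 0.0000
27.4667 [463.2   7.9 142.7] [-0.2  6.3 -0.9] 85.47780193788716
[-48.59275479  30.13162097  54.29387947 121.8928414  -35.3752167
  45.36066655 -66.80073442]
```

>>> send_rows --series '[{"dx": -0.005, "dy": -0.033, "dz": -0.002, "twist": 0, "hand": 0}, {"dx": -0.005, "dy": -0.033, "dz": -0.002, "twist": 0, "hand": 0}, {"dx": -0.005, "dy": -0.033, "dz": -0.002, "twist": 0, "hand": 0}, {"dx": -0.005, "dy": -0.033, "dz": -0.002, "twist": 0, "hand": 0}]'

```text
t: 27.8
ee_pos: [456.0, 132.6, 151.7]
orientation: [[0.995, -0.098, 0.0], [-0.098, -0.995, 0.001], [0.0, -0.001, -1.0]]
contact_force: [0.6, 0.0, -0.1]
width: 85.5
```

```bash
python3 pl.py 446 308 160 -95.6 10 | head -2; python3 -c "
from plant import *
print(get_state()['q'])"
```

```text
from [456.  132.6 151.7] -95.6 dyaw 0.0
dx -0.0027 dy -0.0174 dz -0.0008 tw -0.0000
[-64.79145799  30.95735345  56.13839593 120.10635764 -35.57960764
  47.30860401 -82.56524495]
```

>>> send_rows --series '[{"dx": -0.005, "dy": -0.03, "dz": -0.002, "twist": 0, "hand": 0}, {"dx": -0.005, "dy": -0.03, "dz": -0.002, "twist": 0, "hand": 0}, {"dx": -0.005, "dy": -0.03, "dz": -0.002, "twist": 0, "hand": 0}, {"dx": -0.005, "dy": -0.03, "dz": -0.002, "twist": 0, "hand": 0}, {"dx": -0.004, "dy": -0.025, "dz": 0, "twist": 0, "hand": 0}, {"dx": -0.002, "dy": -0.015, "dz": 0, "twist": 0, "hand": 0}, {"dx": 0, "dy": 0, "dz": 0, "twist": 0, "hand": 0}, {"dx": 0, "dy": 0, "dz": 0, "twist": 0, "hand": 0}]'

```text
t: 28.47
ee_pos: [446.1, 292.4, 159.2]
orientation: [[0.995, -0.097, 0.0], [-0.097, -0.995, -0.001], [0.0, 0.001, -1.0]]
contact_force: [-0.3, -0.6, 0.2]
width: 85.7
```

```bash
python3 look.py wrist pics/w18.png; python3 look.py wrist pics/w18.png;python3 pl.py 446 308 31 -95.6 10 | head -2; python3 -c "
from plant import *
print(get_state()['q'])"
```

```text
28.5167 [446.3 291.3 159.2] [-0.1 -0.7 -0.4] 85.7543775688345
28.5667 [446.4 290.9 159.2] [ 0.1 -0.6  0.1] 85.11245930530372
from [446.4 290.9 159.2] -95.72 dyaw 0.1
dx -0.0002 dy -0.0017 dz 0.0128 tw -0.0002
[-78.19332517  36.03341807  55.4353429  111.64660309 -37.55906264
  52.52479486 -99.25571141]
```

View pics/w18.png

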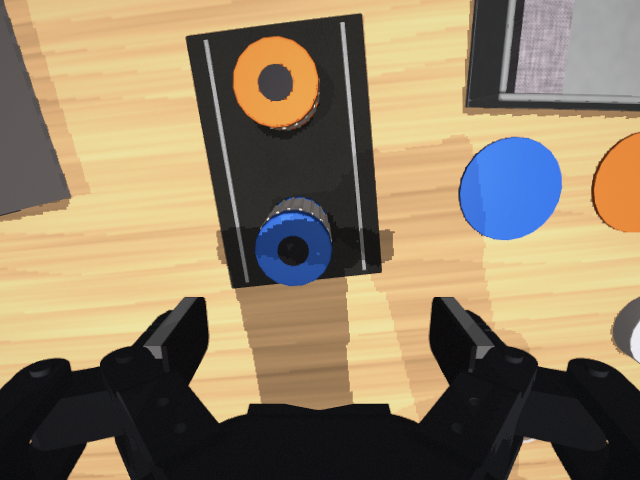

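View pics/t17.png

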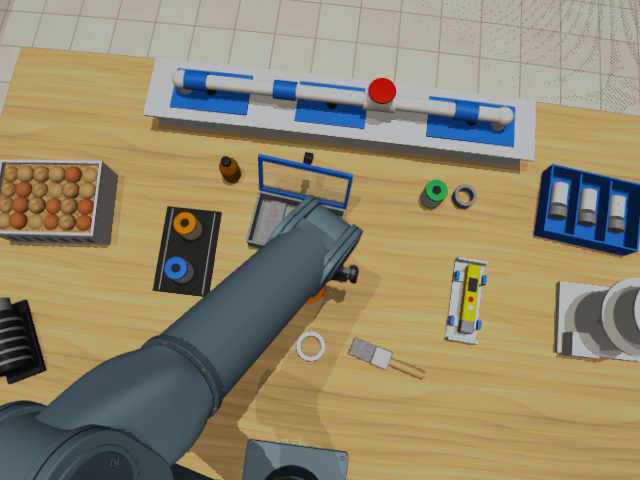

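```bash
python3 - <<'E'
from h import *
np.set_printoptions(precision=1,suppress=True)
c=dict(np.load('last_wrist.npz'))
print('carts',p2w(c,[(293,248),(276,83)],74))
print('bmat',p2w(c,[(459,188),(562,188),(510,136),(510,240)],4).mean(0))
E
```

```text
carts [[446.5 307.5  74. ]
 [545.2 305.8  74. ]]
bmat [458.3 134.2   4. ]
```

>>> send_rows --series '[{"dx": -0.002, "dy": -0.017, "dz": 0.01, "twist": 0, "hand": 0}, {"dx": 0, "dy": 0, "dz": 0.02, "twist": 0, "hand": 0}, {"dx": 0, "dy": 0, "dz": 0.02, "twist": 0, "hand": 0}, {"dx": 0, "dy": 0, "dz": 0, "twist": 0, "hand": 0}, {"dx": 0, "dy": 0, "dz": 0, "twist": 0, "hand": 0}, {"dx": 0, "dy": 0, "dz": 0, "twist": 0, "hand": 0}]'

```text
t: 29.07
ee_pos: [446.6, 309.1, 110.1]
orientation: [[0.995, -0.099, 0.001], [-0.099, -0.995, 0.0], [0.001, -0.0, -1.0]]
contact_force: [0.4, -0.0, 0.3]
width: 85.5
```

>>> send_rows --series '[{"dx": 0, "dy": 0.001, "dz": 0.02, "twist": 0, "hand": 0}, {"dx": 0, "dy": 0, "dz": 0.025, "twist": 0, "hand": 0}, {"dx": 0, "dy": 0, "dz": 0.02, "twist": 0, "hand": 0}, {"dx": 0, "dy": 0, "dz": 0.013, "twist": 0, "hand": 0}, {"dx": 0, "dy": 0, "dz": 0, "twist": 0, "hand": 0}, {"dx": 0, "dy": 0, "dz": 0, "twist": 0, "hand": 0.6}, {"dx": 0, "dy": 0, "dz": 0, "twist": 0, "hand": 0.6}, {"dx": 0, "dy": 0, "dz": 0, "twist": 0, "hand": 0.6}, {"dx": 0, "dy": 0, "dz": 0, "twist": 0, "hand": 0.6}, {"dx": 0, "dy": 0, "dz": 0, "twist": 0, "hand": 0.6}]'

```text
t: 29.9
ee_pos: [446.6, 309.4, 32.5]
orientation: [[0.995, -0.097, 0.002], [-0.097, -0.995, 0.001], [0.002, -0.001, -1.0]]
contact_force: [-0.4, -0.8, 5.6]
width: 48.5
```

>>> send_rows --series '[{"dx": 0, "dy": 0, "dz": 0, "twist": 0, "hand": 0.6}, {"dx": 0, "dy": 0, "dz": 0, "twist": 0, "hand": 0.6}]'

```text
t: 30.07
ee_pos: [446.6, 309.4, 32.5]
orientation: [[0.995, -0.097, 0.002], [-0.097, -0.995, 0.001], [0.002, -0.001, -1.0]]
contact_force: [-0.7, -1.1, 5.4]
width: 48.8
```

```bash
python3 pl.py 458 134.2 100 -95.6 8 | head -2; python3 -c "
from plant import *
print(get_state()['q'])"
```

```text
from [446.6 309.4  32.5] -95.59 dyaw -0.0
dx 0.0035 dy 0.0217 dz -0.0084 tw 0.0000
[-70.98428386  46.70911961  43.22323025 112.72602209 -49.50014257
  40.95207624 -92.35725618]
```

>>> send_rows --series '[{"dx": 0, "dy": 0, "dz": -0.008, "twist": 0, "hand": 0.6}, {"dx": 0, "dy": 0, "dz": -0.016, "twist": 0, "hand": 0.6}, {"dx": 0, "dy": 0, "dz": -0.02, "twist": 0, "hand": 0.6}, {"dx": 0, "dy": 0, "dz": -0.016, "twist": 0, "hand": 0.6}, {"dx": 0.002, "dy": 0.012, "dz": -0.01, "twist": 0, "hand": 0.6}, {"dx": 0.004, "dy": 0.024, "dz": 0, "twist": 0, "hand": 0.6}, {"dx": 0.004, "dy": 0.026, "dz": 0, "twist": 0, "hand": 0.6}, {"dx": 0.004, "dy": 0.026, "dz": 0, "twist": 0, "hand": 0.6}, {"dx": 0.004, "dy": 0.026, "dz": 0, "twist": 0, "hand": 0.6}, {"dx": 0.004, "dy": 0.026, "dz": 0, "twist": 0, "hand": 0.6}]'

```text
t: 30.9
ee_pos: [453.3, 165.6, 101.4]
orientation: [[0.995, -0.097, -0.0], [-0.097, -0.995, -0.0], [-0.0, 0.0, -1.0]]
contact_force: [0.5, -1.0, -2.2]
width: 49.0
```

>>> send_rows --series '[{"dx": 0.004, "dy": 0.022, "dz": 0, "twist": 0, "hand": 0.6}, {"dx": 0.002, "dy": 0.012, "dz": 0, "twist": 0, "hand": 0.6}, {"dx": 0, "dy": 0, "dz": 0.01, "twist": 0, "hand": 0.6}, {"dx": 0, "dy": 0, "dz": 0.016, "twist": 0, "hand": 0.6}, {"dx": 0, "dy": 0, "dz": 0, "twist": 0, "hand": 0.6}, {"dx": 0, "dy": 0, "dz": 0, "twist": 0, "hand": 0.6}, {"dx": 0, "dy": 0, "dz": 0, "twist": 0, "hand": 0.6}]'

```text
t: 31.48
ee_pos: [456.6, 133.9, 75.2]
orientation: [[0.995, -0.096, -0.0], [-0.096, -0.995, -0.0], [-0.0, 0.0, -1.0]]
contact_force: [0.7, -0.2, -2.3]
width: 48.6
```

```bash
python3 pl.py 457.8 134.1 32.7 -95.6 1 | head -2; python3 look.py wrist pics/w19.png
```

```text
from [456.6 133.9  75.2] -95.51 dyaw -0.1
dx 0.0012 dy -0.0003 dz 0.0425 tw 0.0016
31.5333 [456.9 133.9  75.4] [ 0.6  0.1 -2.3] 48.7397200779171
```

View pics/w19.png

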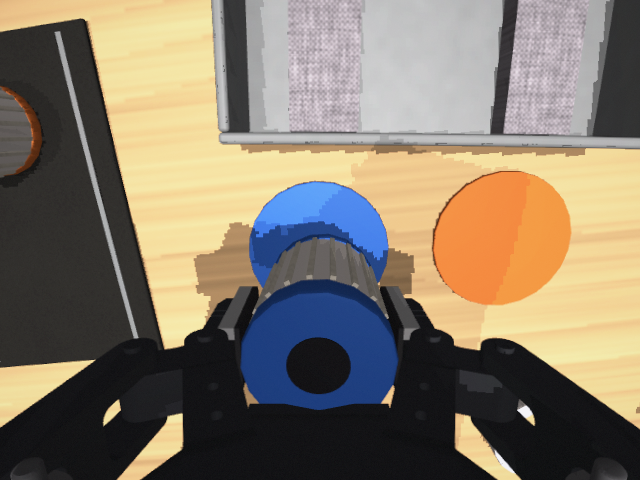

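The blue mat is centred under the cartridge in the jaw direction (u 249–388). Lowering.

>>> send_rows --series '[{"dx": 0.001, "dy": 0, "dz": 0.01, "twist": 0, "hand": 0.6}, {"dx": 0, "dy": 0, "dz": 0.012, "twist": 0, "hand": 0.6}, {"dx": 0, "dy": 0, "dz": 0.01, "twist": 0, "hand": 0.6}, {"dx": 0, "dy": 0, "dz": 0.006, "twist": 0, "hand": 0.6}, {"dx": 0, "dy": 0, "dz": 0.003, "twist": 0, "hand": 0.6}, {"dx": 0, "dy": 0, "dz": 0.001, "twist": 0, "hand": 0.6}, {"dx": 0, "dy": 0, "dz": 0, "twist": 0, "hand": 0.6}, {"dx": 0, "dy": 0, "dz": 0, "twist": 0, "hand": 0.6}]'

```text
t: 32.2
ee_pos: [457.9, 133.2, 33.3]
orientation: [[0.995, -0.097, 0.001], [-0.097, -0.995, 0.0], [0.001, -0.0, -1.0]]
contact_force: [0.2, 0.6, -1.8]
width: 49.0
```

>>> send_rows --series '[{"dx": 0, "dy": -0.001, "dz": 0.001, "twist": 0, "hand": 0.6}, {"dx": 0, "dy": 0, "dz": 0, "twist": 0, "hand": 0.6}, {"dx": 0, "dy": 0, "dz": 0, "twist": 0, "hand": 0.35}, {"dx": 0, "dy": 0, "dz": 0, "twist": 0, "hand": 0.15}, {"dx": 0, "dy": 0, "dz": 0, "twist": 0, "hand": 0}, {"dx": 0, "dy": 0, "dz": 0, "twist": 0, "hand": 0}, {"dx": 0, "dy": 0, "dz": -0.015, "twist": 0, "hand": 0}, {"dx": 0, "dy": 0, "dz": -0.03, "twist": 0, "hand": 0}, {"dx": 0, "dy": 0, "dz": -0.035, "twist": 0, "hand": 0}, {"dx": 0, "dy": 0, "dz": -0.03, "twist": 0, "hand": 0}]'

```text
t: 33.03
ee_pos: [457.6, 133.8, 143.5]
orientation: [[0.995, -0.098, -0.0], [-0.098, -0.995, -0.001], [-0.0, 0.001, -1.0]]
contact_force: [0.8, 1.4, 0.6]
width: 85.6
```

>>> send_rows --series '[{"dx": 0, "dy": 0, "dz": 0, "twist": 0, "hand": 0}, {"dx": 0, "dy": 0, "dz": 0, "twist": 0, "hand": 0}, {"dx": 0, "dy": 0, "dz": 0, "twist": 0, "hand": 0}]'

```text
t: 33.28
ee_pos: [457.3, 134.5, 141.8]
orientation: [[0.995, -0.096, -0.001], [-0.096, -0.995, 0.0], [-0.001, -0.0, -1.0]]
contact_force: [0.1, 0.2, -0.4]
width: 85.0
```

```bash
python3 look.py wrist pics/w20.png;  python3 pl.py 545.2 307 145 -95.6 8 | head -2
```

```text
33.3333 [457.  134.3 141.3] [ 0.2 -0.5 -0.2] 85.40285175173352
from [457.  134.3 141.3] -95.55 dyaw -0.1
dx 0.0089 dy -0.0226 dz -0.0005 tw 0.0001
```

View pics/w20.png

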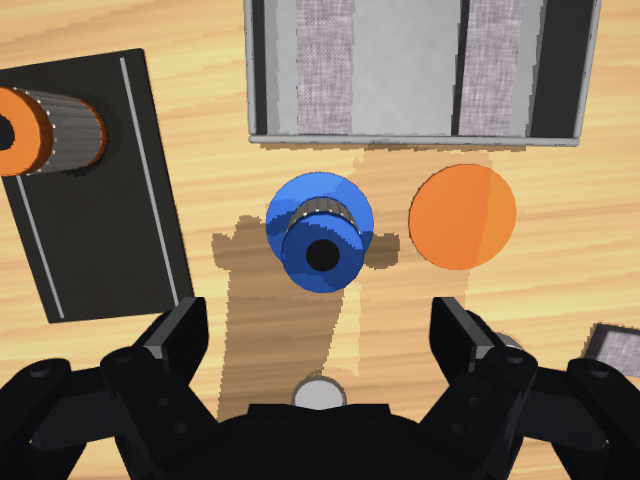

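```bash
python3 - <<'E'
from h import *
np.set_printoptions(precision=1,suppress=True)
c=dict(np.load('last_wrist.npz'))
print('cart',p2w(c,[(322.5,252)],74))
print('bmat',p2w(c,[(265,226),(374,226)],4),p2w(c,[(320,171.5)],4)-[41.8,-4.1,0])
print('omat',p2w(c,[(409,216),(517,216),(463,163),(463,269)],4).mean(0))
E
```

```text
cart [[458.3 132.1  74. ]]
bmat [[461.8 175.6   4. ]
 [453.7  91.8   4. ]] [[457.3 133.5   4. ]]
omat [454.2  22.8   4. ]
```

The blue cartridge sits within about 1–2 mm of its mat centre. Now the orange one.

>>> send_rows --series '[{"dx": 0.006, "dy": -0.016, "dz": 0, "twist": 0, "hand": 0}, {"dx": 0.011, "dy": -0.028, "dz": 0, "twist": 0, "hand": 0}, {"dx": 0.012, "dy": -0.03, "dz": 0, "twist": 0, "hand": 0}, {"dx": 0.012, "dy": -0.03, "dz": 0, "twist": 0, "hand": 0}, {"dx": 0.012, "dy": -0.03, "dz": 0, "twist": 0, "hand": 0}, {"dx": 0.011, "dy": -0.03, "dz": 0, "twist": 0, "hand": 0}, {"dx": 0.007, "dy": -0.017, "dz": 0, "twist": 0, "hand": 0}, {"dx": 0, "dy": 0, "dz": 0, "twist": 0, "hand": 0}, {"dx": 0, "dy": 0, "dz": 0, "twist": 0, "hand": 0}, {"dx": 0, "dy": 0, "dz": 0, "twist": 0, "hand": 0}]'

```text
t: 34.17
ee_pos: [545.3, 305.7, 140.9]
orientation: [[0.995, -0.099, -0.002], [-0.099, -0.995, -0.002], [-0.002, 0.002, -1.0]]
contact_force: [0.8, 0.4, -1.1]
width: 85.2
```

```bash
python3 look.py wrist pics/w21.png;  python3 pl.py 545.2 307 32 -95.6 1 | head -2;python3 -c "
from plant import *
print(get_state()['q'])"
```

```text
34.2167 [545.3 305.5 141.3] [ 0.2 -0.7  0.4] 85.80417218535824
from [545.3 305.5 141.3] -95.69 dyaw 0.1
dx -0.0003 dy -0.0014 dz 0.1093 tw -0.0016
[-66.75727048  44.85551498  51.07460558  98.11459969 -40.5457842
  57.48845604 -96.40724982]
```

View pics/w21.png

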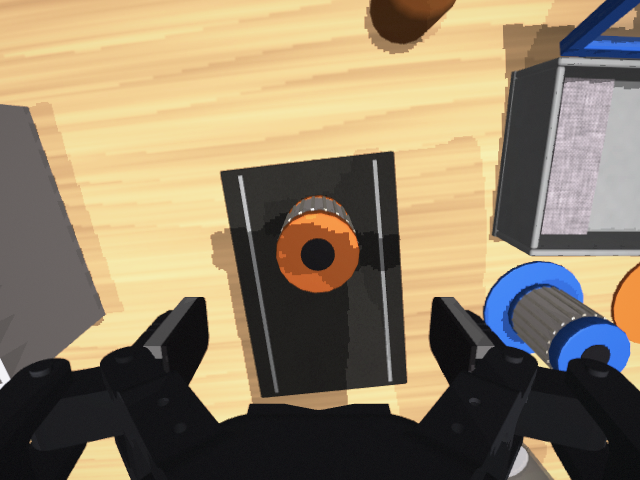

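The orange cap sits at (318,252), the same as when centred. Lowering to grip.

>>> send_rows --series '[{"dx": 0, "dy": 0, "dz": 0.015, "twist": 0, "hand": 0}, {"dx": 0, "dy": 0, "dz": 0.025, "twist": 0, "hand": 0}, {"dx": 0, "dy": 0, "dz": 0.025, "twist": 0, "hand": 0}, {"dx": 0, "dy": 0, "dz": 0.025, "twist": 0, "hand": 0}, {"dx": 0, "dy": 0, "dz": 0.015, "twist": 0, "hand": 0}, {"dx": 0, "dy": 0, "dz": 0.004, "twist": 0, "hand": 0}, {"dx": 0, "dy": 0, "dz": 0, "twist": 0, "hand": 0}, {"dx": 0, "dy": 0, "dz": 0, "twist": 0, "hand": 0.6}, {"dx": 0, "dy": 0, "dz": 0, "twist": 0, "hand": 0.6}, {"dx": 0, "dy": 0, "dz": 0, "twist": 0, "hand": 0.6}]'

```text
t: 35.05
ee_pos: [546.8, 307.8, 34.5]
orientation: [[0.995, -0.097, 0.002], [-0.097, -0.995, 0.001], [0.002, -0.001, -1.0]]
contact_force: [-0.6, -2.2, 2.0]
width: 51.6
```

>>> send_rows --series '[{"dx": 0, "dy": 0, "dz": 0, "twist": 0, "hand": 0.6}, {"dx": 0, "dy": 0, "dz": 0, "twist": 0, "hand": 0.6}, {"dx": 0, "dy": 0, "dz": 0, "twist": 0, "hand": 0.6}, {"dx": 0, "dy": 0, "dz": 0, "twist": 0, "hand": 0.6}]'

```text
t: 35.38
ee_pos: [547.0, 307.7, 34.6]
orientation: [[0.995, -0.097, 0.002], [-0.097, -0.995, 0.001], [0.002, -0.001, -1.0]]
contact_force: [-1.9, -1.0, 6.0]
width: 48.5
```

```bash
python3 pl.py 453.7 23.2 150 -95.6 12 | head -2
```

```text
from [547.  307.7  34.6] -95.58 dyaw -0.0
dx -0.0054 dy 0.0243 dz -0.0096 tw 0.0000
```

>>> send_rows --series '[{"dx": 0, "dy": 0, "dz": -0.008, "twist": 0, "hand": 0.6}, {"dx": 0, "dy": 0, "dz": -0.016, "twist": 0, "hand": 0.6}, {"dx": 0, "dy": 0, "dz": -0.025, "twist": 0, "hand": 0.6}, {"dx": 0, "dy": 0, "dz": -0.025, "twist": 0, "hand": 0.6}, {"dx": 0, "dy": 0, "dz": -0.025, "twist": 0, "hand": 0.6}, {"dx": -0.002, "dy": 0.01, "dz": -0.016, "twist": 0, "hand": 0.6}, {"dx": -0.004, "dy": 0.02, "dz": 0, "twist": 0, "hand": 0.6}, {"dx": -0.006, "dy": 0.027, "dz": 0, "twist": 0, "hand": 0.6}, {"dx": -0.006, "dy": 0.027, "dz": 0, "twist": 0, "hand": 0.6}, {"dx": -0.006, "dy": 0.027, "dz": 0, "twist": 0, "hand": 0.6}]'

```text
t: 36.22
ee_pos: [510.7, 198.4, 149.2]
orientation: [[0.995, -0.097, 0.0], [-0.097, -0.995, 0.001], [0.0, -0.001, -1.0]]
contact_force: [0.9, 0.3, -1.8]
width: 48.9
```

>>> send_rows --series '[{"dx": -0.006, "dy": 0.027, "dz": 0, "twist": 0, "hand": 0.6}, {"dx": -0.006, "dy": 0.027, "dz": 0, "twist": 0, "hand": 0.6}, {"dx": -0.006, "dy": 0.027, "dz": 0, "twist": 0, "hand": 0.6}, {"dx": -0.006, "dy": 0.027, "dz": 0, "twist": 0, "hand": 0.6}, {"dx": -0.006, "dy": 0.027, "dz": 0, "twist": 0, "hand": 0.6}, {"dx": -0.006, "dy": 0.026, "dz": 0, "twist": 0, "hand": 0.6}, {"dx": -0.003, "dy": 0.018, "dz": 0, "twist": 0, "hand": 0.6}, {"dx": 0, "dy": 0, "dz": 0, "twist": 0, "hand": 0.6}, {"dx": 0, "dy": 0, "dz": 0, "twist": 0, "hand": 0.6}, {"dx": 0, "dy": 0, "dz": 0, "twist": 0, "hand": 0.6}]'

```text
t: 37.05
ee_pos: [455.5, 25.7, 148.7]
orientation: [[0.995, -0.097, 0.001], [-0.097, -0.995, 0.001], [0.001, -0.001, -1.0]]
contact_force: [0.2, -0.1, -1.8]
width: 49.0
```

```bash
python3 look.py wrist pics/w22.png;  python3 pl.py 455 23.2 34.8 -95.6 1 | head -2
```

```text
37.1 [455.6  25.9 148.5] [-0.7 -0.4 -2.7] 48.868560702691525
from [455.6  25.9 148.5] -95.5 dyaw -0.1
dx -0.0003 dy 0.0028 dz 0.1137 tw 0.0018
```

View pics/w22.png

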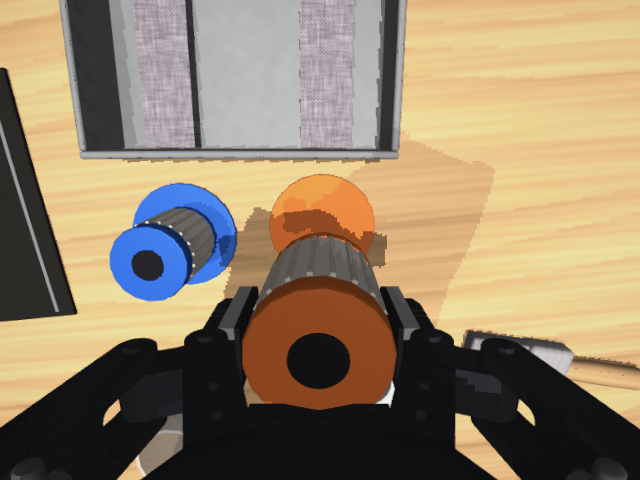

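>>> send_rows --series '[{"dx": 0, "dy": 0.003, "dz": 0.01, "twist": 0, "hand": 0.6}, {"dx": 0, "dy": 0, "dz": 0.02, "twist": 0, "hand": 0.6}, {"dx": 0, "dy": 0, "dz": 0.025, "twist": 0, "hand": 0.6}, {"dx": 0, "dy": 0, "dz": 0.02, "twist": 0, "hand": 0.6}, {"dx": 0, "dy": 0, "dz": 0.012, "twist": 0, "hand": 0.6}, {"dx": 0, "dy": 0, "dz": 0.008, "twist": 0, "hand": 0.6}, {"dx": 0, "dy": 0, "dz": 0, "twist": 0, "hand": 0.6}, {"dx": 0, "dy": 0, "dz": 0, "twist": 0, "hand": 0.6}, {"dx": 0, "dy": 0, "dz": 0, "twist": 0, "hand": 0.6}]'

```text
t: 37.85
ee_pos: [455.6, 22.2, 53.8]
orientation: [[0.995, -0.097, 0.001], [-0.097, -0.995, 0.0], [0.001, -0.0, -1.0]]
contact_force: [0.5, 0.2, -2.3]
width: 48.8
```

```bash
python3 look.py wrist pics/w23.png;  python3 pl.py 455 23.2 34.6 -95.6 1 | head -2
```

```text
37.9 [455.6  22.2  53.9] [-0.   0.8 -1.6] 48.77894543980534
from [455.6  22.2  53.9] -95.54 dyaw -0.1
dx -0.0007 dy -0.0009 dz 0.0193 tw 0.0010
```

View pics/w23.png

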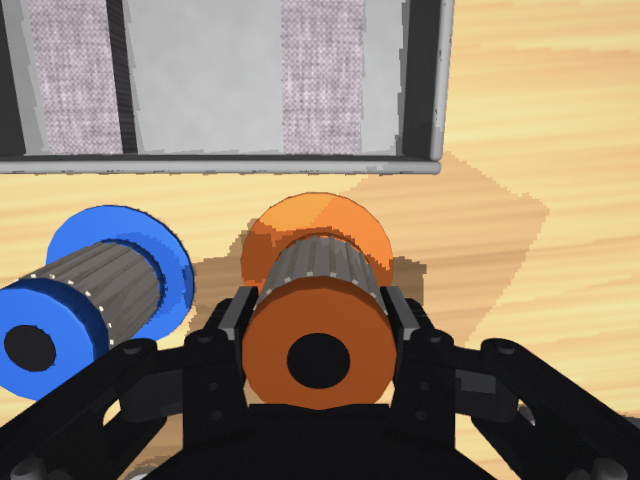

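>>> send_rows --series '[{"dx": -0.001, "dy": -0.001, "dz": 0.008, "twist": 0, "hand": 0.6}, {"dx": 0, "dy": 0, "dz": 0.006, "twist": 0, "hand": 0.6}, {"dx": 0, "dy": 0, "dz": 0.003, "twist": 0, "hand": 0.6}, {"dx": 0, "dy": 0, "dz": 0.001, "twist": 0, "hand": 0.6}, {"dx": 0, "dy": 0, "dz": 0, "twist": 0, "hand": 0.6}, {"dx": 0, "dy": 0, "dz": 0, "twist": 0, "hand": 0.6}, {"dx": 0, "dy": 0, "dz": 0, "twist": 0, "hand": 0.6}]'

```text
t: 38.48
ee_pos: [454.0, 22.9, 35.2]
orientation: [[0.995, -0.097, 0.0], [-0.097, -0.995, -0.0], [0.0, 0.0, -1.0]]
contact_force: [0.1, 0.2, -2.3]
width: 48.9
```

>>> send_rows --series '[{"dx": 0, "dy": 0, "dz": 0.001, "twist": 0, "hand": 0.6}, {"dx": 0, "dy": 0, "dz": 0, "twist": 0, "hand": 0.6}, {"dx": 0, "dy": 0, "dz": 0, "twist": 0, "hand": 0.35}, {"dx": 0, "dy": 0, "dz": 0, "twist": 0, "hand": 0.15}, {"dx": 0, "dy": 0, "dz": 0, "twist": 0, "hand": 0}, {"dx": 0, "dy": 0, "dz": 0, "twist": 0, "hand": 0}, {"dx": 0, "dy": 0, "dz": -0.015, "twist": 0, "hand": 0}, {"dx": 0, "dy": 0, "dz": -0.03, "twist": 0, "hand": 0}, {"dx": 0, "dy": 0, "dz": -0.035, "twist": 0, "hand": 0}, {"dx": 0, "dy": 0, "dz": -0.035, "twist": 0, "hand": 0}]'

```text
t: 39.32
ee_pos: [453.1, 22.6, 150.1]
orientation: [[0.995, -0.098, -0.002], [-0.098, -0.995, -0.001], [-0.002, 0.001, -1.0]]
contact_force: [1.0, -0.0, -0.1]
width: 85.6
```

>>> send_rows --series '[{"dx": 0, "dy": 0, "dz": -0.03, "twist": 0, "hand": 0}, {"dx": 0, "dy": 0, "dz": -0.03, "twist": 0, "hand": 0}, {"dx": 0, "dy": 0, "dz": 0, "twist": 0, "hand": 0}, {"dx": 0, "dy": 0, "dz": 0, "twist": 0, "hand": 0}, {"dx": 0, "dy": 0, "dz": 0, "twist": 0, "hand": 0}]'

```text
t: 39.73
ee_pos: [453.4, 23.5, 208.6]
orientation: [[0.995, -0.097, -0.001], [-0.097, -0.995, 0.0], [-0.001, -0.0, -1.0]]
contact_force: [-0.2, 0.2, -0.9]
width: 85.2
```

```bash
python3 look.py wrist pics/w24.png; python3 look.py scene pics/s24.png
```

```text
39.7833 [453.   23.3 208.2] [ 0.5 -0.6  0.5] 85.09554565118995
39.8333 [453.   23.1 208.1] [ 0.3 -0.9  0.1] 85.46848420547529
```

View pics/w24.png

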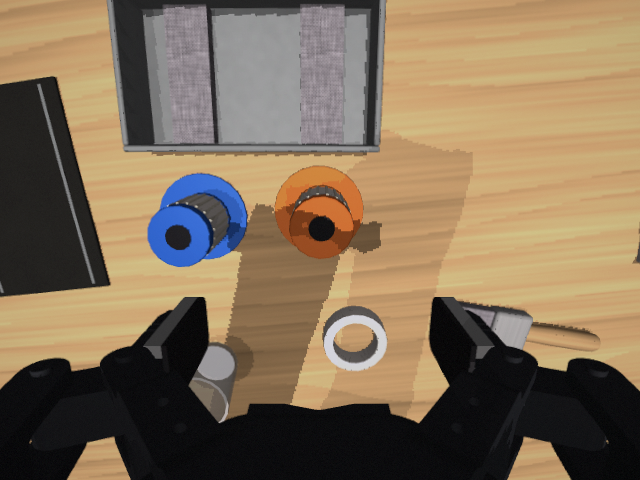

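View pics/s24.png

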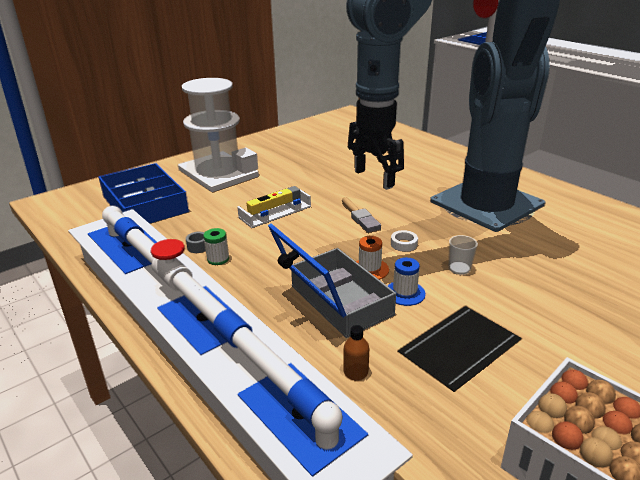

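```bash
python3 - <<'E'
from h import *
np.set_printoptions(precision=1,suppress=True)
c=dict(np.load('last_wrist.npz'))
print('carts b,o',p2w(c,[(179.5,235.5),(321,226.5)],74))
print('omat',p2w(c,[(275,209),(364,209)],4),p2w(c,[(319,165.5)],4)-[41.8,-4.1,0])
print('bmat',p2w(c,[(203,173),(247,217)],4))
E
```

```text
carts b,o [[457.5 130.9  74. ]
 [454.1  21.5  74. ]]
omat [[458.6  64.3   4. ]
 [450.5 -19.4   4. ]] [[453.   23.1   4. ]]
bmat [[498.6 126.3   4. ]
 [453.5  91.8   4. ]]
```

```bash
python3 -c "
from plant import *
print(job_done(), get_state()['t'])"
```

```text
the job is handed in; nothing more can be done
the job is handed in; nothing more can be done
```

The job is done in the order asked and handed in at about 40 s of the 131 s allowed.

- **Cartridges out:** they started on each other's mats. I stood the orange and then the blue one on the black side mat, both upright.
- **Lid:** I carried it by its pull almost to the stop before letting go. It stays open by itself in every picture since.
- **Meter:** it lies display up on both saddles, between the cheeks and clear of the end stops, seen in the wrist and scene views.
- **Cartridges back:** each stands upright on the mat of its own colour, with the hand open and clear above.

The last wrist picture puts the orange cartridge about 2 mm from its mat centre and the blue one about 2–3 mm. The hand's own position at release says about 1 mm for both. The readings disagree by about the camera's 2 mm calibration error, so I left both as they were. The largest tool force I saw was about 8 N, against the 120 N wrist limit, and no check failed.

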